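Level the marking-out plate and hold the levelling foot down

TASK

Take the spirit level off the bench, set it down lengthways on the hinged plate of the levelling stand about 50 mm short of the plate's end stop, slide it along in contact with the plate until it butts against the stop, and let go of it. Then grip the round knob of the levelling foot, push it down against its spring and, without letting it rise again, turn it until the bubble rests between the two marks of the level. Finish there, still gripping the knob and holding it pushed down so that a colleague can nip up the locknut; leave the other things on the bench where they are.

Things in the scene. Friction and masses are not known exactly. Their poses are not given: they have to be found in the camera images.
- level_mid (a point): Loose spirit level: plain aluminium bar 120 mm long (own y), 24 wide (own x), 38 high (30 over its middle 80 mm, where a white vial with two black rings lies along the top), 0.19 to 0.34 kg, lying flat on the bench. Point: half-way along, on the centre plane, 18 mm above the underside. Grip across the 24 mm at the middle; either way round will do.
- level: The same spirit level; this origin is at the centre of its underside, z up, y along it.
- bubble (a joint): Angle, rad. The level's black bubble (12 mm long, on the white vial) stands 500 mm x this value from mid-vial, positive to the level's own +y. It moves to the higher end: the value is the level's slope (positive: +y end higher). Settles in about 1 s. The rings are 20 mm apart: the bubble is between them within +-0.008. Range +-0.055.
- plate: Hinged steel plate of the levelling stand, 70 mm wide (x), running left-right. Origin on the hinge pin at its left end, 48 mm above the bench; y along the plate from the foot (right) to the hinge, z up. Top face 7 mm above the origin, from y = -0.237 to 0; beyond, a fork round the foot's spindle. At the start the right end is low: slope 0.022 to 0.044 rad.
- plate_stop (a point): Foot of the end stop's working face, on the plate's top face and centre line; axes as the plate's. The stop is a crosswise bar 60 mm wide, 18 mm high. The level is home lying along the plate with its end against this face: level_mid at y = -0.060, z = 0.018 from here; 50 mm short of the stop is y = -0.110.
- knob_grip (a point): Levelling foot knob at the plate's right end: round, black, ribbed, upright, 41 mm across, 28 tall, on a steel skirt 62 across, 6 thick. Point: on its axis, half-way up the black part, 14 mm above the skirt's top, 97 mm above the bench. Clockwise from above raises the plate's right end, 0.035 rad of slope per rad; 0.6 to 1.3 rad is needed. Stays where left (0.15 N m friction).
- knob_screw: The same knob with its skirt and spindle; origin on the axis, 77 mm above the bench.
- knob_mark (a point): A point on the rim of the knob's skirt, 30 mm off the axis; it turns with the knob.
- knob_press (a joint): How far the knob is pushed down, m: 0 up, 0.006 down on its stop. The spring lifts with 3 N at the top, 8 N at the bottom. Push with fingertips on the skirt or by the grip. Held down means over 0.0035; while it is up (under 0.0012) it must not be turned by more than 0.25 rad.
- v_block: Bystander: steel vee block 50x60x45 mm, loose; origin at the centre of its underside.
- gear_blank: Bystander: steel gear 72 mm across, 24 mm high, loose; origin at the centre of its underside.
- try_square: Bystander: try square 100x159x18 mm, lying flat, loose; origin at the centre of its underside.

How it is judged:
On the way, in this order (a step that is already met when the one before it is completed fails the run):
1. the level is set down on the plate, 25 to 85 mm short of the stop (contact force between level and plate above 0.5 N and y of level_mid in the frame of plate_stop between -0.145 and -0.085 m and z of level_mid in the frame of plate_stop below 0.024 m), for 0.1 s.
2. it slides along in contact with the plate (passing 5 to 20 mm short of the stop) (contact force between level and plate above 0.3 N and y of level_mid in the frame of plate_stop between -0.08 and -0.065 m and z of level_mid in the frame of plate_stop below 0.024 m), for 0.02 s.
3. the level lies home against the stop, let go (y of level_mid in the frame of plate_stop above -0.064 m and z of level_mid in the frame of plate_stop below 0.021 m and contact force between the fingers and level below 0.1 N), for 0.2 s.
4. the knob is gripped and pushed down, the plate not yet level (value of joint knob_press above 0.0035 m and contact force between the fingers and knob_screw above 2 N and (value of joint bubble above 0.009 rad or value of joint bubble below -0.009 rad)), for 0.05 s.
At the end, for the whole second after the job is handed in: The level rests untouched on the plate, within 5 mm of the stop, 18 mm of the centre line and 0.12 rad of the plate's direction; its bubble lies between the marks (0.0085 rad of level); the fingers still bear on the knob (over 2 N) and hold it down by more than 3.5 mm (value of joint bubble between -0.0085 and 0.0085 rad and value of joint knob_press above 0.0035 m and contact force between the fingers and knob_screw above 2 N and contact force between level and plate above 0.5 N and contact force between each of the arm, the fingers and level below 0.1 N and y of level_mid in the frame of plate_stop above -0.065 m and z of level_mid in the frame of plate_stop below 0.021 m and x of level_mid in the frame of plate_stop between -0.018 and 0.018 m and angle between the y axis of level and the y axis of plate, either way round below 0.12 rad and linear speed of level below 0.02 m/s); the arm keeps its last pose, push and grip.
It fails at once if the knob is turned (rim moved more than 8 mm) while it is not pushed down, or let up after turning (value of joint knob_press below 0.0012 m and distance of knob_mark from where it was at the start of the episode above 0.008 m).
It fails at once if a bystander is disturbed (distance of any of v_block, gear_blank, try_square from where it was at the start of the episode above 0.02 m).
It also fails if it takes over 67 s, if anything falls off the work surface, if the arm or the gripper's body presses on something with over 40 N, if the wrist force passes 120 N, or if a joint passes its speed limit or range.

ROBOT

A 6-joint arm with a two-finger parallel gripper is mounted at the origin on a cart in front of the work surface, level with it; the furniture and walls round the work are solid. World frame = base frame: x ahead of the robot, y to its left, z up, the work surface at z = 0. Lengths are in m, angles in rad, forces in N, time in s.
With the tool pointing down it reaches from about 0.325 to 0.9 m from the base axis. Payload 3.5 kg.
Tool frame: the origin (TCP) lies between the finger pads; the fingertips stand 14 mm ahead of it and the grasp point (between the pads) lies 5 mm behind it; z points along the fingers, x is the direction in which the jaws open and shut, and the axes are right-handed (so a half turn about z gives the same grasp; the last joint's range is limited). The gripper opens to 85 mm and grips with 20 to 120 N. Pads are 22 mm wide; open, the fingers measure 114 mm over their backs; the gripper's body (76 mm by 85 mm) begins 54 mm behind the grasp point. The pads swing forward as they close: fully open they stand 13 mm farther back than shut.
Start: joints at [1.121, 0.276, -0.026, 1.268, 0, 1.467], TCP at [0.212, 0.588, 0.223] pointing down, gripper open.
Joint ranges: [-3.12, 3.12], [-0.85, 1.88], [-1.08, 1.24], [-1.95, 2.15], [-1.57, 1.53], [-3.14, 3.14]. Speed limits (rad/s): [2.57, 2.57, 3.14, 3.14, 3.14, 3.14].

INTERFACE

Orientations are given as [roll, pitch, yaw] about the fixed x, y, z axes, in that order (R = Rz(yaw) Ry(pitch) Rx(roll)).
In Python, from workcell import robot gives the robot as it stands.
- The arm moves only by the tool arm_command, never from a script. Its argument "deltas" is text: rows parted by semicolons, each of 7 numbers parted by spaces: the shift along the tool's x, y, z in m, then the turn, a rotation vector about the tool's x, y, z in degrees, then the opening, from 0 (shut) to 1 (fully open). In form: tx ty tz rx ry rz gripper; .... A call has 1 to 10 rows; each row shifts and turns the commanded pose from where the row before left it, along the tool's axes as they then stand; what a row does not reach is not made up. A row lasts 1/12 s, in which the tool goes at most 41.7 mm and 7.16 degrees, less where a joint would pass 70% of its speed; a pose out of reach is approached as far as the arm can. A call is refused whole if a number of a shift passes 0.0417 or a number of a turn 7.16, either way. A call with a gripper value outside its range is refused whole. The fingers move at their own pace and stop on an object; "grip_force" is the grip in N (left out, the last holds). Time passes only in rows, so rows that do not move let the fingers close. It gives the time, the measured TCP pose, the force and the opening at its end, in the units of the state.
- robot.state(): the state, without advancing time (a new reading comes with each control period).
- robot.camera(name): name is "scene" or "side" or "wrist"; returns the picture (480x640x3 uint8, blue, green, red); there is no depth.
- robot.calibration(name): a dict with "camera_matrix" (3x3 intrinsics, pixels), "origin" and "orientation" of the camera in the world; the wrist camera has in their place "tool_from_camera" (4x4, takes a point from camera to tool coordinates, whose origin is the TCP and whose axes are the tool frame's). Camera axes: x right, y up, looking along -z (the intrinsics and any distortion apply to the point x, -y, -z); pixel columns grow to the right and rows downward; lengths in m; the calibration is good to about 2 mm. A picture is of the moment at which its call begins: read the wrist's pose just before it. calibration takes no time and is no camera call.
- robot.finish_job(): hands the job in, once; it reports no verdict.
The state is a dict: "t": time; "qpos": joint angles; "qd": joint speeds; "tau": joint torques, N m; "tcp_pos": TCP position; "tcp_rot": TCP orientation; "wrist_force": force on the tool from outside, world axes, zero at the start; "wrist_torque": the same for the moment, N m; "width": finger opening in m.
Only numpy, scipy, OpenCV 4.12 (cv2) and the standard library are available. Lean on these libraries where they do the work, as an engineer would, in place of code of your own. Each camera call takes 0.05 s, during which the arm holds its last target.

## Working session

There is one attempt and no reset: what is moved stays moved. The work goes in short steps, Python scripts to look and compute and a tool call to move; the robot and the scene stay as the last step left them, time stands still between calls to the robot, and variables do not carry over. Pictures are saved under pics/ and viewed, and the job is handed in when it is done.

Besides the shell and the picture viewer there is one more tool, called as name(argument=value, ...) on one line, values as JSON. arm_command: Moves the arm, as the interface text tells. Its arguments: {"type":"object","properties":{"deltas":{"type":"string"},"grip_force":{"type":"number"}},"required":["deltas"]}

```bash
ls; mkdir -p pics
python3 - <<'E'
from workcell import robot
import cv2
s=robot.state(); print(s)
for n in ("scene","side","wrist"):
    cv2.imwrite(f"pics/{n}0.png",robot.camera(n)); print(n,robot.calibration(n))
E
```

```text
pics
{'t': 0.0, 'qpos': array([ 1.12061556e+00,  2.77126363e-01, -2.79162772e-02,  1.26800962e+00,
       -9.41060656e-06,  1.46739867e+00]), 'qd': array([ 1.51282719e-04,  1.57284494e-03,  1.23315996e-03,  1.01237130e-03,
        2.79631325e-06, -1.47879926e-03]), 'tau': array([ 7.14081125e-04, -4.45509303e+01,  2.95202208e+01,  1.64323038e-02,
       -8.88852128e-05,  6.84548183e-06]), 'tcp_pos': array([0.21207463, 0.58705099, 0.22224718]), 'tcp_rot': array([-3.14136917e+00,  2.24485848e-03,  1.22401348e+00]), 'wrist_force': array([ 0.16433529, -0.12015372, -0.02530955]), 'wrist_torque': array([-0.00373381, -0.00298012, -0.01306851]), 'width': 0.08533629741956514}
scene {'camera_matrix': array([[597.7293693 ,   0.        , 311.23161532],
       [  0.        , 597.7293693 , 238.63329443],
       [  0.        ,   0.        ,   1.        ]]), 'origin': array([-0.41972988, -0.95979105,  0.62663457]), 'orientation': array([ 1.03258599, -0.00320583, -0.81415517])}
side {'camera_matrix': array([[533.48778041,   0.        , 321.21683045],
       [  0.        , 533.48778041, 237.74587629],
       [  0.        ,   0.        ,   1.        ]]), 'origin': array([0.49158793, 1.30425795, 0.63519968]), 'orientation': array([ 1.06575661, -0.00950046, -3.11320405])}
wrist {'camera_matrix': array([[427.66569921,   0.        , 327.61752971],
       [  0.        , 427.66569921, 236.94377388],
       [  0.        ,   0.        ,   1.        ]]), 'tool_from_camera': array([[ 9.99999748e-01,  4.05166259e-05, -7.09068858e-04,
        -8.60719678e-04],
       [-1.80348562e-04, -9.51160907e-01, -3.08695474e-01,
        -8.05906944e-02],
       [-6.86945877e-04,  3.08695524e-01, -9.51160660e-01,
        -1.51037660e-01],
       [ 0.00000000e+00,  0.00000000e+00,  0.00000000e+00,
         1.00000000e+00]])}
```

View pics/scene0.png

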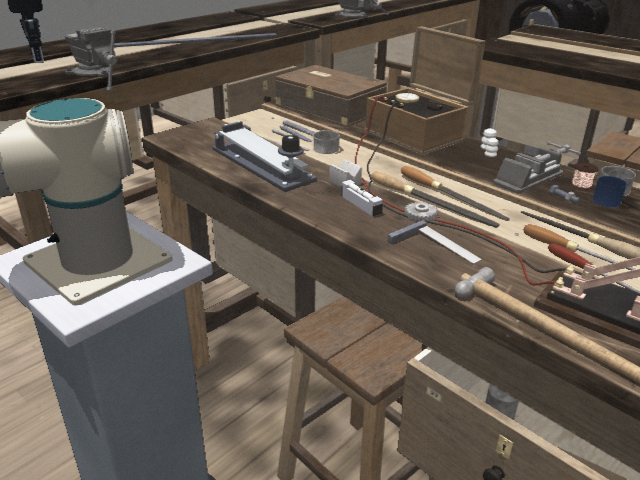

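View pics/side0.png

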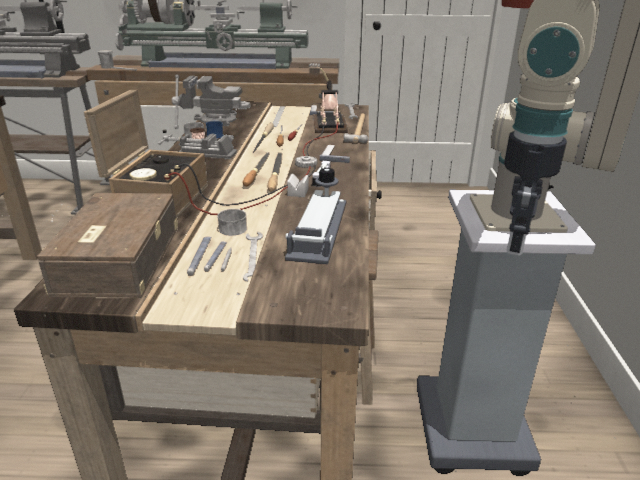

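View pics/wrist0.png

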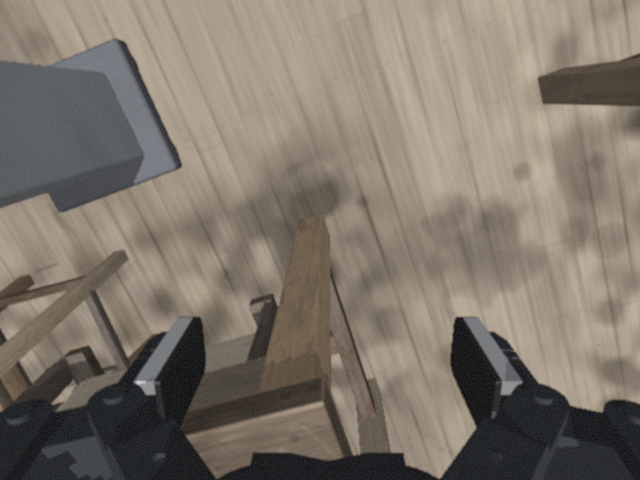

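```bash
cat > h.py <<'E'
import numpy as np, cv2
from scipy.spatial.transform import Rotation as R
from workcell import robot
def cam(n,s=None):
    c=robot.calibration(n); K=c["camera_matrix"]
    if n=="wrist":
        s=s or robot.state()
        T=np.eye(4);T[:3,:3]=R.from_euler("xyz",s["tcp_rot"]).as_matrix();T[:3,3]=s["tcp_pos"]
        T=T@c["tool_from_camera"]
        return K,T[:3,3],T[:3,:3]
    return K,np.array(c["origin"]),R.from_euler("xyz",c["orientation"]).as_matrix()
def ray(C,uv):
    K,o,r=C; d=np.linalg.inv(K)@[uv[0],uv[1],1]; d=r@(d*[1,-1,-1]); return o,d/np.linalg.norm(d)
def onz(C,uv,z):
    o,d=ray(C,uv); return o+d*(z-o[2])/d[2]
def proj(C,p):
    K,o,r=C; q=r.T@(np.array(p)-o)*[1,-1,-1]; q=K@q; return q[:2]/q[2]
def tri(*obs):
    A=np.zeros((3,3));b=np.zeros(3);rs=[ray(*x) for x in obs]
    for o,d in rs:
        P=np.eye(3)-np.outer(d,d);A+=P;b+=P@o
    p=np.linalg.solve(A,b); return p,[np.linalg.norm((np.eye(3)-np.outer(d,d))@(p-o)) for o,d in rs]
def crop(n,f,out,box,k):
    im=cv2.imread(f) if f else robot.camera(n)
    x0,y0,x1,y1=box; cv2.imwrite(out,cv2.resize(im[y0:y1,x0:x1],None,fx=k,fy=k,interpolation=cv2.INTER_CUBIC))
E
python3 - <<'E'
from h import *
crop(0,"pics/scene0.png","pics/sc0.png",(200,110,400,260),4)
crop(0,"pics/side0.png","pics/si0.png",(270,140,370,270),4.5)
E
```

```text
(no output)
```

View pics/sc0.png

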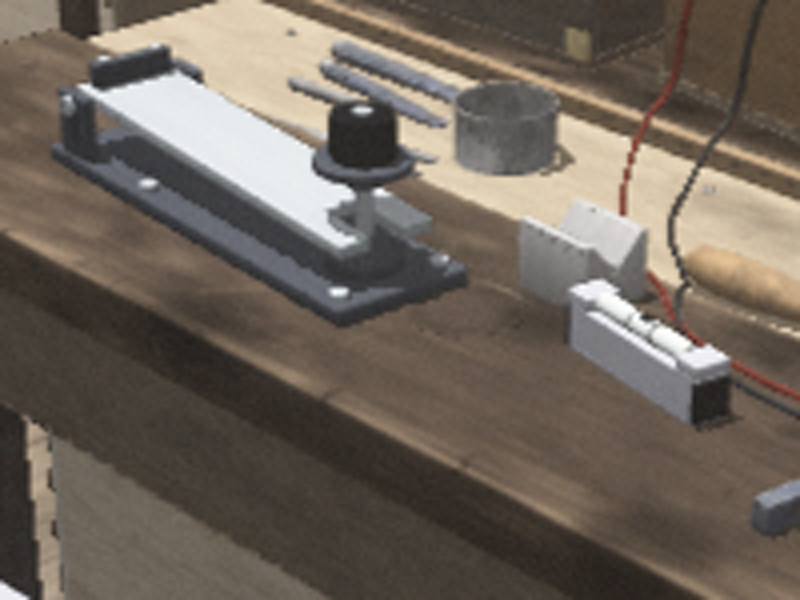

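View pics/si0.png

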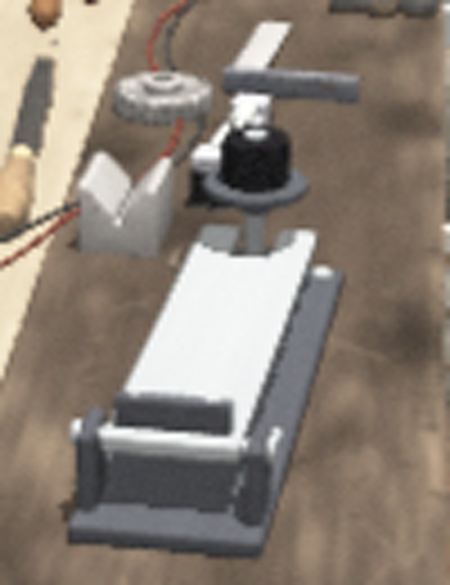

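Run:
```python
from h import *
np.set_printoptions(precision=4,suppress=True)
S=cam("scene");D=cam("side")
s=lambda x,y:(200+x/4,110+y/4)
d=lambda x,y:(270+x/4.5,140+y/4.5)
print("knob top",tri((S,s(363,108)),(D,d(256,130))))
print("stop bar top left/right", tri((S,s(90,70)),(D,d(235,402))), tri((S,s(163,46)),(D,d(117,395))))
print("plate near right corner",tri((S,s(345,245)),(D,d(315,232))))
for p in [(568,292),(605,282),(692,375),(730,352)]: print("level top",onz(S,s(*p),.038))
print("level bot", onz(S,s(570,345),0),onz(S,s(695,424),0))
```

```text
knob top (array([ 0.5098, -0.0178,  0.1131]), [np.float64(0.0008969384294709382), np.float64(0.0008969384294710819)])
stop bar top left/right (array([0.5142, 0.2415, 0.0694]), [np.float64(0.00015538887760050034), np.float64(0.00015538887760038468)]) (array([0.5742, 0.2382, 0.0707]), [np.float64(0.0008223011241300522), np.float64(0.0008223011241301788)])
plate near right corner (array([ 0.4742, -0.0355,  0.0418]), [np.float64(0.002331088257785924), np.float64(0.0023310882577859357)])
level top [ 0.5266 -0.1653  0.038 ]
level top [ 0.5513 -0.172   0.038 ]
level top [ 0.4948 -0.28    0.038 ]
level top [ 0.5304 -0.2781  0.038 ]
level bot [ 0.5346 -0.1614  0.    ] [ 0.5094 -0.2733  0.    ]
```

```bash
cat >> h.py <<'E'
def plan(p1,yaw1,g,s0=None,step=0.040,turn=7.0,start=None):
    """rows from commanded pose start=(p,yaw) (or measured) to p1,yaw1, tool down"""
    s=robot.state()
    if start is None:
        T0=R.from_euler("xyz",s["tcp_rot"]); p=np.array(s["tcp_pos"])
    else:
        T0=R.from_euler("xyz",[np.pi,0,start[1]]); p=np.array(start[0],float)
    T1=R.from_euler("xyz",[np.pi,0,yaw1]); p1=np.array(p1,float)
    n=1
    rv=(T0.inv()*T1).as_rotvec(degrees=True)
    n=max(1,int(np.ceil(np.linalg.norm(p1-p)/step)),int(np.ceil(np.abs(rv).max()/turn)))
    rows=[];Tc=T0
    for i in range(n):
        Tt=T0*R.from_rotvec(rv*(i+1)/n,degrees=True); 
        d=np.round(Tc.as_matrix().T@((p1-p)/(n-i)),4); w=np.round((Tc.inv()*(Tt)).as_rotvec(degrees=True),2)
        p=p+Tc.as_matrix()@d; Tc=Tc*R.from_rotvec(w,degrees=True)
        rows.append(" ".join("%g"%x for x in [*(d+0),*(w+0),g]))
    for i in range(0,n,10): print("; ".join(rows[i:i+10]),"\n")
    print(n,p,Tc.as_euler("xyz"))
E
python3 - <<'E'
from h import *
plan([.47,.12,.25],0.0,1)
E
```

```text
-0.0251 0.0287 -0.0019 0 0.01 5.01 1; -0.0225 0.0307 -0.0019 0.01 0 5.01 1; -0.0198 0.0326 -0.0019 0 0.01 5.01 1; -0.0168 0.0342 -0.0019 0 0.01 5.01 1; -0.0138 0.0355 -0.002 0.01 0 5.01 1; -0.0106 0.0366 -0.002 0 0.01 5 1; -0.0074 0.0374 -0.002 0.01 0.01 5.01 1; -0.0041 0.0379 -0.002 0 0 5.01 1; -0.0008 0.0381 -0.0019 0 0.01 5.01 1; 0.0026 0.038 -0.002 0.01 0.01 5.01 1 

0.0059 0.0377 -0.0019 0 0 5.01 1; 0.0091 0.037 -0.002 0 0.01 5.01 1; 0.0123 0.0361 -0.0019 0.01 0.01 5.01 1; 0.0154 0.0349 -0.002 0 0 5.01 1 

14 [0.46995049 0.12001587 0.25000202] [ 3.14155229e+00  7.46983971e-05 -4.10188199e-05]
```

arm_command(deltas="-0.025 0.0287 -0.002 0 0 5 1; -0.0225 0.0307 -0.002 0 0 5 1; -0.0198 0.0326 -0.002 0 0 5 1; -0.0168 0.0342 -0.002 0 0 5 1; -0.0138 0.0355 -0.002 0 0 5 1; -0.0106 0.0366 -0.002 0 0 5 1; -0.0074 0.0374 -0.002 0 0 5 1; -0.0041 0.0379 -0.002 0 0 5 1; -0.0008 0.0381 -0.002 0 0 5 1; 0.0026 0.038 -0.002 0 0 5 1")

```text
t: 0.98
tcp_pos: [0.3971, 0.2526, 0.2434]
tcp_rot: [3.142, 0.0, 0.347]
wrist_force: [0.4, 0.8, 0.1]
width: 0.085
```

arm_command(deltas="0.006 0.0377 -0.002 0 0 5 1; 0.009 0.037 -0.002 0 0 5 1; 0.0123 0.036 -0.002 0 0 5 1; 0.0154 0.035 -0.002 0 0 5 1; 0 0 0 0 0 0 1; 0 0 0 0 0 0 1; 0 0 0 0 0 0 1")

```text
t: 1.57
tcp_pos: [0.4702, 0.1209, 0.251]
tcp_rot: [-3.141, 0.001, 0.002]
wrist_force: [-0.5, 1.0, -0.2]
width: 0.0853
```

Run:
```python
from h import *
import pickle
s=robot.state(); print(s["t"],s["tcp_pos"],s["tcp_rot"],s["qd"])
cv2.imwrite("pics/w1.png",robot.camera("wrist")); pickle.dump(s,open("s1.pkl","wb"))
plan([.52,-.19,.22],-0.2,1)
```

```text
1.5667 [0.47024217 0.12093514 0.25102465] [-3.14123237e+00  1.23930158e-03  2.17274171e-03] [ 3.12834910e-02 -5.47672996e-03 -6.86045051e-03  1.48757951e-03
 -1.13677400e-03  4.65564737e-05]
0.0061 0.039 0.0039 0 0.01 1.46 1; 0.0071 0.0388 0.0039 0 0.01 1.45 1; 0.0081 0.0386 0.0039 0 0.01 1.46 1; 0.0091 0.0384 0.0038 -0.01 0 1.46 1; 0.01 0.0381 0.0039 0 0.01 1.45 1; 0.011 0.0379 0.0039 0 0.01 1.46 1; 0.012 0.0375 0.0038 0 0.01 1.46 1; 0.013 0.0373 0.0039 0 0.01 1.45 1 

8 [ 0.52003931 -0.19005198  0.21995881] [ 3.14158976e+00 -1.45947996e-05 -1.99919751e-01]
```

View pics/w1.png

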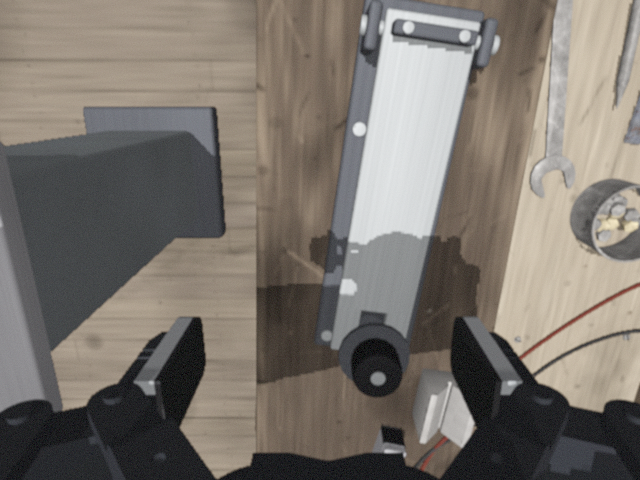

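arm_command(deltas="0.006 0.039 0.004 0 0 1.5 1; 0.007 0.039 0.004 0 0 1.5 1; 0.008 0.0386 0.004 0 0 1.5 1; 0.009 0.0384 0.004 0 0 1.5 1; 0.01 0.038 0.004 0 0 1.5 1; 0.011 0.038 0.004 0 0 1.4 1; 0.012 0.0375 0.004 0 0 1.4 1; 0.013 0.0373 0.003 0 0 1.4 1; 0 0 0 0 0 0 1; 0 0 0 0 0 0 1")

```text
t: 2.45
tcp_pos: [0.5195, -0.1909, 0.2198]
tcp_rot: [-3.141, 0.001, -0.202]
wrist_force: [0.6, -0.4, 0.8]
width: 0.0856
```

Run:
```python
from h import *
import pickle
s=robot.state(); print(s["t"],s["tcp_pos"],s["tcp_rot"])
cv2.imwrite("pics/w2.png",robot.camera("wrist")); pickle.dump(s,open("s2.pkl","wb"))
```

```text
2.45 [ 0.51952197 -0.19090033  0.21976838] [-3.14077463e+00  1.23878990e-03 -2.02253295e-01]
```

View pics/w2.png

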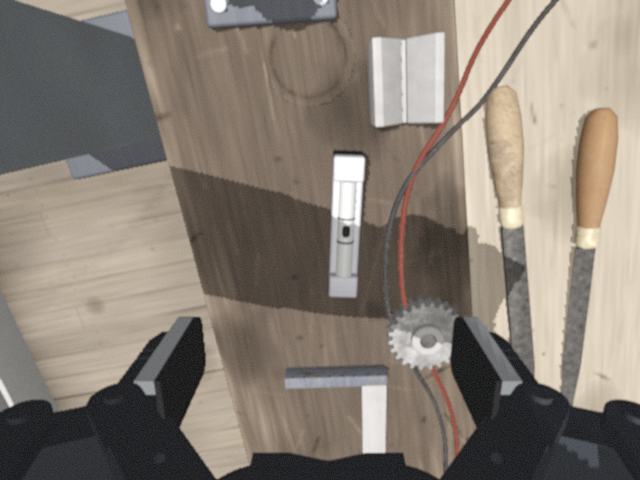

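Run:
```python
from h import *
import pickle
np.set_printoptions(precision=4,suppress=True)
s1=pickle.load(open("s1.pkl","rb"));s2=pickle.load(open("s2.pkl","rb"))
crop(0,"pics/w2.png","pics/w2c.png",(300,130,400,310),3.3)
crop(0,"pics/w1.png","pics/w1a.png",(340,0,520,70),4.4)
crop(0,"pics/w1.png","pics/w1b.png",(310,290,430,410),5)
W1=cam("wrist",s1);W2=cam("wrist",s2);S=cam("scene")
C=[onz(W2,p,.038) for p in [(336,155),(365,155),(330,297),(355,297)]]
print(np.array(C), np.mean(C,0)); 
# height check: bubble centre & far-left end in scene
s=lambda x,y:(200+x/4,110+y/4)
print("end edge mid top L", tri((W2,(350.5,155)),(S,s(586,287))),"R",tri((W2,(342.5,297)),(S,s(711,364))))
print(np.array([proj(W1,c) for c in C]))
```

```text
[[ 0.5316 -0.1554  0.038 ]
 [ 0.5535 -0.1599  0.038 ]
 [ 0.5031 -0.2725  0.038 ]
 [ 0.5241 -0.2768  0.038 ]] [ 0.5281 -0.2161  0.038 ]
end edge mid top L (array([ 0.5445, -0.1603,  0.0331]), [np.float64(0.002662490767903466), np.float64(0.002662490767903293)]) R (array([ 0.5142, -0.2765,  0.0358]), [np.float64(0.0010728675979737982), np.float64(0.0010728675979738813)])
[[386.2849 448.7075]
 [406.5755 452.1188]
 [356.9585 529.9708]
 [375.0764 532.7803]]
```

View pics/w2c.png

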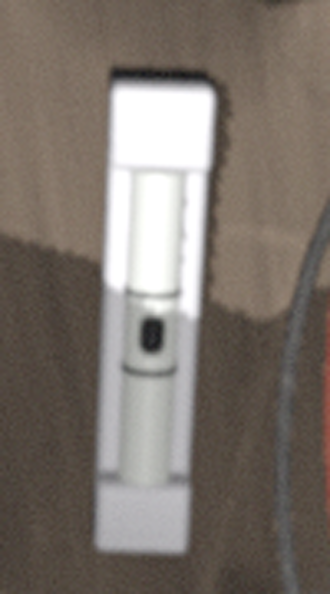

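View pics/w1a.png

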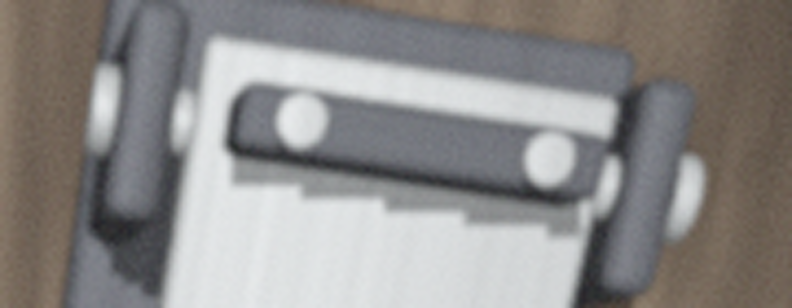

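View pics/w1b.png

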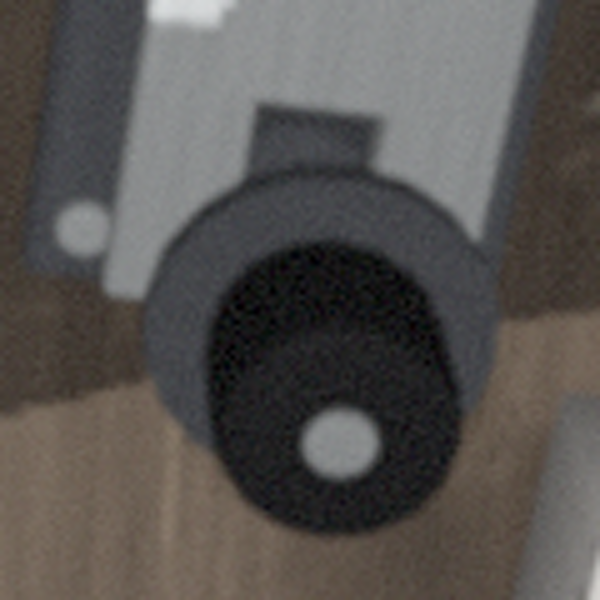

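Run:
```python
from h import *
import pickle
np.set_printoptions(precision=4,suppress=True)
s1=pickle.load(open("s1.pkl","rb"));s2=pickle.load(open("s2.pkl","rb"))
W1=cam("wrist",s1);W2=cam("wrist",s2);S=cam("scene");D=cam("side")
C=np.array([onz(W2,p,.038) for p in [(333.6,155.8),(365.5,155.8),(328.8,296.7),(357,296.7)]])
a=(C[0]+C[1])/2;b=(C[2]+C[3])/2
print("level",C.mean(0),"len",np.linalg.norm(a-b),"wid",np.linalg.norm(C[0]-C[1]),np.linalg.norm(C[2]-C[3]),"tool yaw",np.arctan2(-(a-b)[0],(a-b)[1]))
s=lambda x,y:(200+x/4,110+y/4)
d=lambda x,y:(270+x/4.5,140+y/4.5)
print("knob cap",tri((W1,(378.2,378.4)),(S,s(362,110)),(D,d(256,130))), tri((W1,(378.2,378.4)),(D,d(256,130))),tri((W1,(378.2,378.4)),(S,s(362,110))))
w=lambda x,y:(340+x/4.4,y/4.4)
v=lambda x,y:(310+x/5,290+y/5)
L=onz(W1,w(234,157),.056);Rr=onz(W1,w(596,204),.056)
print("stop foot",L,Rr,(L+Rr)/2,np.linalg.norm(L-Rr),"yaw",np.arctan2((Rr-L)[1],(Rr-L)[0]))
for z in (.055,.048):
  print("plate corners hinge end",onz(W1,w(207,40),.055),onz(W1,w(617,100),.055))
print("plate R corner",onz(W1,v(108,295),.045))
A=[onz(W1,p,.052) for p in [(373,90),(355,210),(336,330)]]
print(A)
# fit edges of plate left & right from image
im=cv2.imread("pics/w1.png",0)
for r in (80,120,160,200):
    print(r,[int(x) for x in im[r,345:480:3]])
```

```text
level [ 0.5279 -0.2162  0.038 ] len 0.1195861247967627 wid 0.024582614934358083 0.02415661142822174 tool yaw -0.23394439449235108
knob cap (array([ 0.5098, -0.0155,  0.1119]), [np.float64(0.0020161115914060245), np.float64(0.0015516567806933299), np.float64(0.0014618356386805588)]) (array([ 0.5089, -0.0107,  0.1152]), [np.float64(0.00012862254484634705), np.float64(0.00012862254484620944)]) (array([ 0.5106, -0.0151,  0.1108]), [np.float64(0.0014858853810300306), np.float64(0.0014858853810299903)])
stop foot [0.5166 0.2437 0.056 ] [0.578  0.2366 0.056 ] [0.5473 0.2401 0.056 ] 0.061882276273019794 yaw -0.11509802550993331
plate corners hinge end [0.5114 0.2614 0.055 ] [0.5801 0.2526 0.055 ]
plate corners hinge end [0.5114 0.2614 0.055 ] [0.5801 0.2526 0.055 ]
plate R corner [ 0.4726 -0.0291  0.045 ]
[array([0.5034, 0.2058, 0.052 ]), array([0.4916, 0.1101, 0.052 ]), array([ 0.4765, -0.0044,  0.052 ])]
80 [108, 114, 115, 100, 125, 126, 120, 124, 124, 119, 173, 220, 221, 227, 225, 223, 226, 227, 225, 225, 223, 228, 223, 223, 220, 222, 221, 218, 219, 220, 218, 219, 215, 211, 213, 213, 213, 213, 210, 210, 202, 97, 59, 65, 116]
120 [73, 100, 125, 124, 114, 123, 126, 117, 193, 221, 223, 223, 224, 221, 226, 222, 225, 221, 227, 225, 223, 221, 224, 221, 219, 219, 220, 220, 218, 216, 213, 212, 213, 212, 216, 210, 214, 190, 103, 107, 110, 110, 111, 126, 133]
160 [124, 122, 120, 121, 127, 118, 210, 221, 224, 221, 222, 220, 225, 222, 223, 223, 228, 224, 224, 224, 223, 221, 218, 218, 220, 216, 215, 214, 214, 217, 216, 218, 210, 211, 178, 100, 93, 94, 100, 106, 113, 112, 100, 117, 114]
200 [118, 120, 123, 137, 216, 218, 220, 218, 218, 219, 222, 220, 222, 223, 221, 221, 220, 221, 219, 220, 219, 221, 215, 216, 215, 216, 216, 215, 216, 210, 211, 156, 104, 97, 102, 96, 91, 102, 108, 104, 107, 101, 112, 108, 107]
```

Run:
```python
from h import *
import pickle
np.set_printoptions(precision=4,suppress=True)
s1=pickle.load(open("s1.pkl","rb")); W1=cam("wrist",s1)
im=cv2.GaussianBlur(cv2.imread("pics/w1.png",0),(1,3),0).astype(float)
P=[]
for r in range(60,231,10):
    row=im[r]; w=np.where(row[345:480]>170)[0]; 
    l=345+w.min();
    # right edge: contiguous from centre
    c=l+30; x=c
    while row[x]>165: x+=1
    zc=.055
    for _ in range(5):
        a=onz(W1,(l-.5,r),zc);b=onz(W1,(x-.5,r),zc); zc=.055-(.26-(a[1]+b[1])/2)*.033
    P.append([*a[:2],*b[:2],l,x])
P=np.array(P);print(P)
fl=np.polyfit(P[:,1],P[:,0],1);fr=np.polyfit(P[:,3],P[:,2],1);print(fl,fr)
m=(fl+fr)/2; yaw=-np.arctan(m[0]); print("yaw",yaw,"wid",(fr[1]+fr[0]*.1-fl[1]-fl[0]*.1)*np.cos(yaw))
for y in (.24,.19,.13,-.015): print(y,np.polyval(m,y))
```

```text
[[  0.5066   0.2272   0.576    0.2273 379.     471.    ]
 [  0.5054   0.2202   0.5753   0.2203 377.     469.    ]
 [  0.5042   0.213    0.5746   0.2132 375.     467.    ]
 [  0.5037   0.2058   0.5731   0.2059 374.     464.    ]
 [  0.5024   0.1984   0.5723   0.1986 372.     462.    ]
 [  0.5011   0.191    0.5716   0.1911 370.     460.    ]
 [  0.5006   0.1834   0.57     0.1836 369.     457.    ]
 [  0.4881   0.1757   0.5692   0.1759 353.     455.    ]
 [  0.4979   0.1679   0.5684   0.1681 365.     453.    ]
 [  0.4974   0.1599   0.5668   0.1601 364.     450.    ]
 [  0.496    0.1519   0.566    0.1521 362.     448.    ]
 [  0.4946   0.1437   0.5643   0.1439 360.     445.    ]
 [  0.494    0.1354   0.5635   0.1356 359.     443.    ]
 [  0.4925   0.1269   0.5626   0.1271 357.     441.    ]
 [  0.4911   0.1183   0.5608   0.1185 355.     438.    ]
 [  0.4904   0.1096   0.5599   0.1098 354.     436.    ]
 [  0.4889   0.1007   0.559    0.1009 352.     434.    ]
 [  0.4874   0.0916   0.5572   0.0918 350.     431.    ]]
[0.1338 0.4751] [0.1391 0.5447]
yaw -0.13560560539022812 wid 0.06946261478819007
0.24 0.5426178565926478
0.19 0.5357957077423912
0.13 0.527609129122083
-0.015 0.5078248974563385
```

Run:
```python
from h import *
plan([.528,-.216,.07],-.234,.6)
```

```text
0.0035 0.006 0.0375 -0.01 0.02 0.48 0.6; 0.0036 0.006 0.0375 -0.02 0.02 0.48 0.6; 0.0036 0.006 0.0375 -0.01 0.02 0.47 0.6; 0.0036 0.006 0.0374 -0.02 0.03 0.48 0.6 

4 [ 0.52801956 -0.21604336  0.07002383] [ 3.14157513e+00 -7.95743691e-05 -2.33978951e-01]
```

arm_command(deltas="0.0035 0.006 0.0375 0 0 0.5 0.6; 0.0035 0.006 0.0375 0 0 0.5 0.6; 0.0035 0.006 0.0375 0 0 0.45 0.6; 0.0035 0.006 0.0375 0 0 0.45 0.6; 0 0 0 0 0 0 0.6; 0 0 0 0 0 0 0.6; 0 0 0 0 0 0 0.6")

```text
t: 3.08
tcp_pos: [0.529, -0.2161, 0.0721]
tcp_rot: [3.142, -0.002, -0.233]
wrist_force: [0.4, 0.5, -0.2]
width: 0.0517
```

Run:
```python
from h import *
s=robot.state(); print(s["t"],s["tcp_pos"],s["tcp_rot"])
cv2.imwrite("pics/w3.png",robot.camera("wrist"))
W=cam("wrist",s); yw=-.234; c=np.array([.528,-.216,.038])
for a in(-.06,.06): print(proj(W,c+a*np.array([-np.sin(yw),np.cos(yw),0])))
```

```text
3.0833 [ 0.52903108 -0.21610834  0.0721497 ] [ 3.14152051e+00 -1.56375037e-03 -2.32554146e-01]
[328.15381351 383.09047169]
[328.72075169 144.49941988]
```

View pics/w3.png

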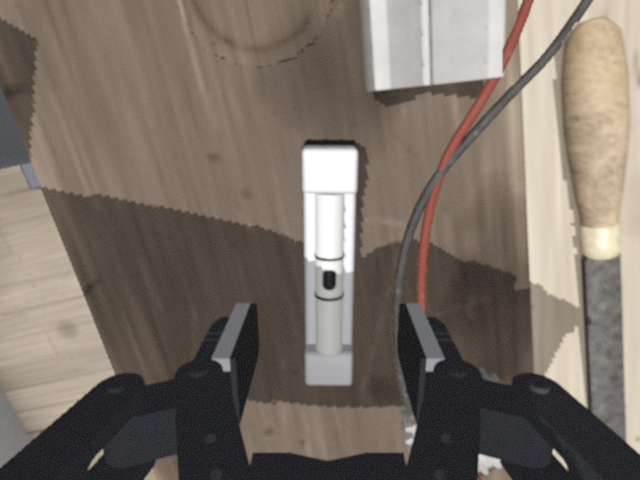

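arm_command(deltas="0 0 0.01 0 0 0 0.45; 0 0 0.02 0 0 0 0.45; 0 0 0.015 0 0 0 0.45; 0 0 0.007 0 0 0 0.45; 0 0 0 0 0 0 0.45; 0 0 0 0 0 0 0.45")

```text
t: 3.63
tcp_pos: [0.5285, -0.2175, 0.0191]
tcp_rot: [3.141, -0.001, -0.235]
wrist_force: [0.2, 0.2, 1.4]
width: 0.0386
```

arm_command(deltas="0 0 0 0 0 0 0; 0 0 0 0 0 0 0; 0 0 0 0 0 0 0; 0 0 0 0 0 0 0; 0 0 0 0 0 0 0; 0 0 0 0 0 0 0; 0 0 0 0 0 0 0; 0 0 0 0 0 0 0", grip_force=40)

```text
t: 4.3
tcp_pos: [0.5291, -0.218, 0.02]
tcp_rot: [3.141, -0.003, -0.235]
wrist_force: [-0.7, 0.8, 5.3]
width: 0.0216
```

arm_command(deltas="0 0 -0.01 0 0 0 0; 0 0 -0.02 0 0 0 0; 0 0 -0.03 0 0 0 0; 0 0 -0.04 0 0 0 0; 0 0 -0.04 0 0 0 0; 0 0 -0.02 0 0 0 0; 0 0 0 0 0 0 0; 0 0 0 0 0 0 0")

```text
t: 4.97
tcp_pos: [0.5287, -0.2178, 0.1798]
tcp_rot: [3.141, -0.003, -0.235]
wrist_force: [-0.2, 0.6, -2.9]
width: 0.0215
```

Run:
```python
from h import *
s=robot.state(); print(s["t"],s["tcp_pos"],s["tcp_rot"],s["wrist_force"],s["wrist_torque"],s["width"])
cv2.imwrite("pics/w4.png",robot.camera("wrist"))
```

```text
4.9667 [ 0.52872169 -0.21778862  0.17980154] [ 3.14078402e+00 -2.95636765e-03 -2.35068491e-01] [-0.24539492  0.5714548  -2.94785657] [ 0.00450535  0.00746387 -0.06014417] 0.021473314866169702
```

View pics/w4.png

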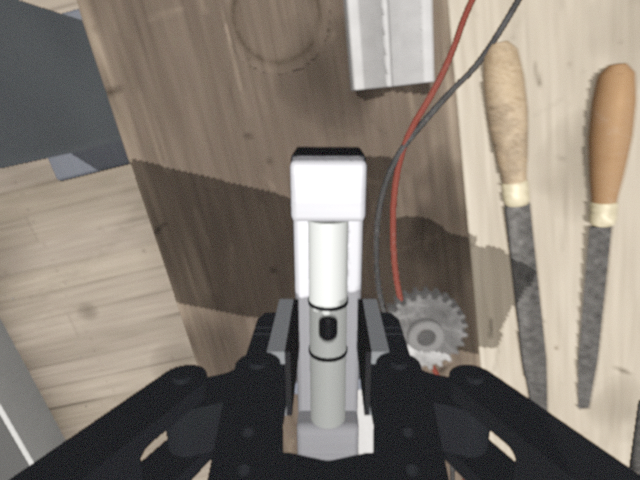

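Run:
```python
from h import *
c=robot.calibration("wrist");T=c["tool_from_camera"];C=(c["camera_matrix"],T[:3,3],T[:3,:3])
for zt in(-.018,-.020):
  for p in [(329,156),(328,459),(328,327)]: print(zt,onz(C,p,zt))
```

```text
-0.018 [-0.00102063 -0.06165341 -0.018     ]
-0.018 [-0.00127489  0.05635746 -0.018     ]
-0.018 [-0.00130162 -0.00220672 -0.018     ]
-0.02 [-0.00102633 -0.06190773 -0.02      ]
-0.02 [-0.00127677  0.05432903 -0.02      ]
-0.02 [-0.0013031  -0.00335473 -0.02      ]
```

Run:
```python
from h import *
plan([.5287,.129,.18],-.137,0)
```

```text
-0.0088 -0.0374 -0.0002 0 0.01 -0.62 0; -0.0084 -0.0375 -0.0002 -0.01 0.01 -0.63 0; -0.008 -0.0376 -0.0003 0 0 -0.62 0; -0.0076 -0.0377 -0.0003 0 0.01 -0.63 0; -0.0071 -0.0378 -0.0002 0 0.01 -0.62 0; -0.0067 -0.0378 -0.0003 -0.01 0.01 -0.63 0; -0.0063 -0.0379 -0.0002 0 0 -0.62 0; -0.006 -0.038 -0.0003 0 0.01 -0.63 0; -0.0055 -0.0381 -0.0002 0 0.01 -0.62 0 

9 [0.52869613 0.12899867 0.17996429] [-3.14153565e+00  5.85141428e-06 -1.37028727e-01]
```

arm_command(deltas="-0.009 -0.0375 0 0 0 -0.6 0; -0.0084 -0.0375 0 0 0 -0.6 0; -0.008 -0.0375 0 0 0 -0.6 0; -0.0075 -0.0377 0 0 0 -0.6 0; -0.007 -0.0378 0 0 0 -0.6 0; -0.0067 -0.0378 0 0 0 -0.65 0; -0.0063 -0.038 0 0 0 -0.65 0; -0.006 -0.038 0 0.9 0 -0.65 0; -0.0055 -0.038 0 0.9 0 -0.65 0; 0 0 0 0 0 0 0")

```text
t: 5.85
tcp_pos: [0.5269, 0.134, 0.1758]
tcp_rot: [-3.107, 0.006, -0.131]
wrist_force: [0.4, 0.6, -2.8]
width: 0.0217
```

arm_command(deltas="0 0 0.02 0 0 0 0; 0 0 0.03 0 0 0 0; 0 0 0.02 0 0 0 0; 0 0 0 0 0 0 0; 0 0 0 0 0 0 0; 0 0 0 0 0 0 0")

```text
t: 6.35
tcp_pos: [0.5299, 0.1304, 0.1087]
tcp_rot: [-3.111, 0.001, -0.138]
wrist_force: [0.2, 0.0, -1.7]
width: 0.0216
```

Run:
```python
from h import *
s=robot.state(); print(s["t"],s["tcp_pos"],s["tcp_rot"],s["wrist_force"],s["wrist_torque"],s["width"])
cv2.imwrite("pics/w5.png",robot.camera("wrist"))
crop("side",None,"pics/si5.png",(270,140,370,270),4.5)
crop("scene",None,"pics/sc5.png",(200,110,400,260),4)
W=cam("wrist",s); u=np.array([.1366,.9906,0])
st=np.array([.544,.2405,.054])
print("stop foot px",[proj(W,st+a*np.array([.99,-.137,0])) for a in(-.03,0,.03)])
```

```text
6.35 [0.52986384 0.13043173 0.1086911 ] [-3.11060233e+00  8.26532795e-04 -1.37731928e-01] [ 0.22408474  0.04482452 -1.66594782] [-0.08398651  0.01009851 -0.01018882] 0.021642018099202062
stop foot px [array([261.03493443,  26.00057086]), array([328.66534912,  25.98239475]), array([396.31921259,  25.96421234])]
```

View pics/w5.png

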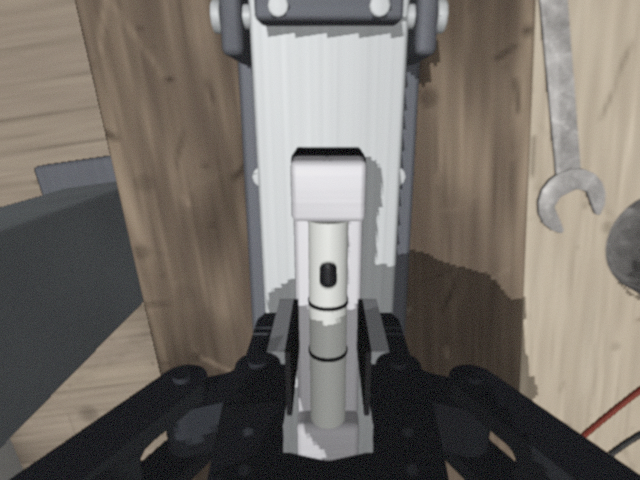

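View pics/si5.png

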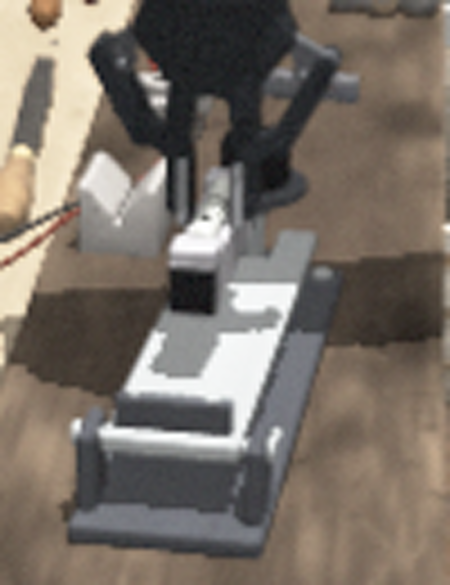

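View pics/sc5.png

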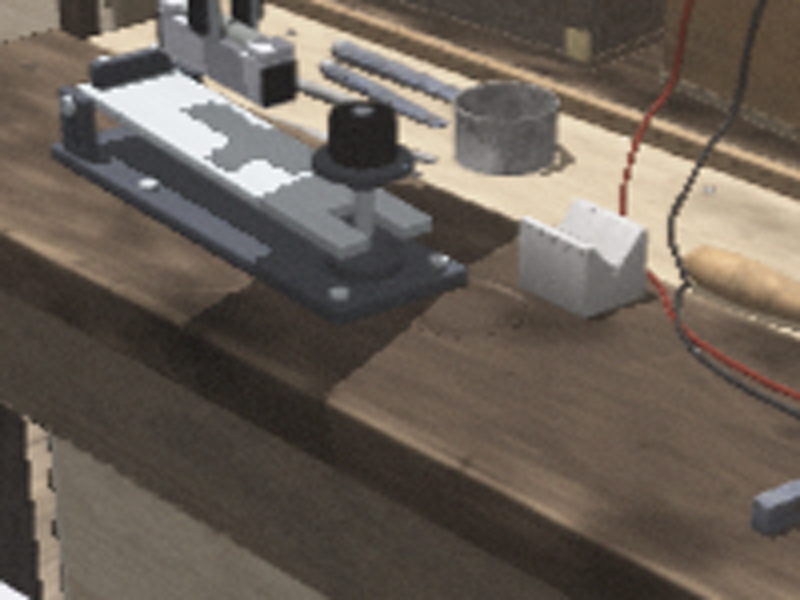

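arm_command(deltas="0 0 0.015 0 0 0 0; 0 0 0.013 0 0 0 0; 0 0 0.005 0 0 0 0; 0 0 0 0 0 0 0; 0 0 0 0 0 0 0; 0 0 0.002 0 0 0 0; 0 0 0 0 0 0 0")

```text
t: 7.08
tcp_pos: [0.5311, 0.1319, 0.0748]
tcp_rot: [-3.11, -0.002, -0.137]
wrist_force: [-0.8, -0.1, -2.1]
width: 0.0215
```

arm_command(deltas="0 0 0.001 0 0 0 0; 0 0 0 0 0 0 0")

```text
t: 7.25
tcp_pos: [0.5306, 0.1319, 0.0734]
tcp_rot: [-3.11, -0.001, -0.137]
wrist_force: [-0.1, -0.4, -2.5]
width: 0.0211
```

arm_command(deltas="0 0 0.001 0 0 0 0; 0 0 0 0 0 0 0")

```text
t: 7.42
tcp_pos: [0.5303, 0.1319, 0.072]
tcp_rot: [-3.11, -0.0, -0.137]
wrist_force: [-0.1, -0.2, -2.3]
width: 0.0218
```

arm_command(deltas="0 0 0.001 0 0 0 0; 0 0 0 0 0 0 0")

```text
t: 7.58
tcp_pos: [0.5302, 0.1319, 0.0709]
tcp_rot: [-3.11, -0.0, -0.137]
wrist_force: [-0.1, -0.3, -2.1]
width: 0.0217
```

arm_command(deltas="0 0 0.001 0 0 0 0; 0 0 0 0 0 0 0")

```text
t: 7.75
tcp_pos: [0.5304, 0.1319, 0.0702]
tcp_rot: [-3.11, -0.0, -0.137]
wrist_force: [-0.6, -0.8, -1.4]
width: 0.0214
```

arm_command(deltas="0 0 0.001 0 0 0 0; 0 0 0 0 0 0 0")

```text
t: 7.92
tcp_pos: [0.5305, 0.1319, 0.0701]
tcp_rot: [-3.11, -0.001, -0.137]
wrist_force: [-2.8, -1.2, 5.1]
width: 0.0216
```

arm_command(deltas="0 0 0 0 0 0 0; 0 0 0 0 0 0 0; 0 -0.004 0 0 0 0 0; 0 -0.004 0 0 0 0 0; 0 -0.004 0 0 0 0 0; 0 -0.004 0 0 0 0 0; 0 -0.004 0 0 0 0 0; 0 0 0 0 0 0 0")

```text
t: 8.58
tcp_pos: [0.5347, 0.1517, 0.071]
tcp_rot: [-3.111, -0.004, -0.137]
wrist_force: [-0.8, -3.8, 5.7]
width: 0.0214
```

arm_command(deltas="0 -0.004 0 0 0 0 0; 0 -0.004 0 0 0 0 0; 0 -0.003 0 0 0 0 0; 0 -0.003 0 0 0 0 0; 0 -0.003 0 0 0 0 0; 0 -0.002 0 0 0 0 0; 0 -0.002 0 0 0 0 0; 0 0 0 0 0 0 0")

```text
t: 9.25
tcp_pos: [0.5377, 0.1719, 0.0718]
tcp_rot: [-3.112, -0.004, -0.138]
wrist_force: [-0.7, -5.6, 7.2]
width: 0.0216
```

arm_command(deltas="0 -0.002 0 0 0 0 0; 0 -0.001 0 0 0 0 0; 0 0 0 0 0 0 0")

```text
t: 9.5
tcp_pos: [0.5381, 0.1747, 0.072]
tcp_rot: [-3.113, -0.004, -0.138]
wrist_force: [-0.5, -5.2, 7.6]
width: 0.0213
```

Run:
```python
from h import *
s=robot.state(); print(s["t"],s["tcp_pos"],s["tcp_rot"],s["wrist_force"])
cv2.imwrite("pics/w6.png",robot.camera("wrist"))
```

```text
9.5 [0.53805856 0.17466447 0.07195883] [-3.1125884  -0.00398057 -0.13798699] [-0.46862581 -5.23627261  7.62653952]
```

View pics/w6.png

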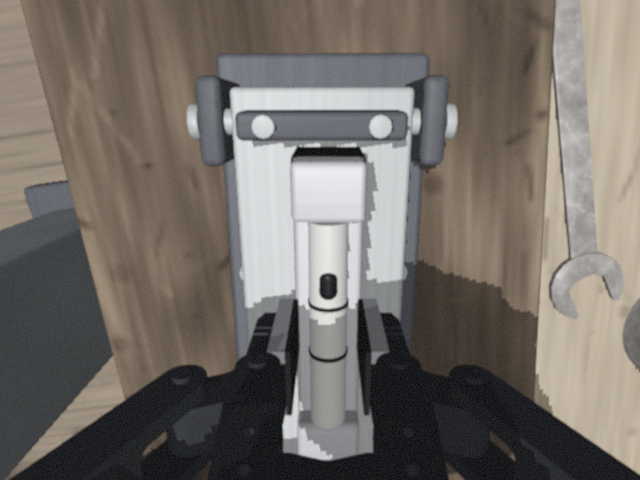

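arm_command(deltas="0 -0.001 0 0 0 0 0; 0 -0.001 0 0 0 0 0; 0 -0.001 0 0 0 0 0; 0 0 0 0 0 0 0")

```text
t: 9.88
tcp_pos: [0.5385, 0.1775, 0.0721]
tcp_rot: [-3.113, -0.004, -0.138]
wrist_force: [-0.7, -5.9, 6.8]
width: 0.0213
```

arm_command(deltas="0 -0.001 0 0 0 0 0; 0 -0.001 0 0 0 0 0; 0 0 0 0 0 0 0")

```text
t: 10.13
tcp_pos: [0.5386, 0.1786, 0.0721]
tcp_rot: [-3.115, -0.004, -0.138]
wrist_force: [-1.7, -8.6, 8.2]
width: 0.0215
```

arm_command(deltas="0 -0.001 0 0 0 0 0; 0 -0.001 0 0 0 0 0; 0 0 0 0 0 0 0")

```text
t: 10.38
tcp_pos: [0.5386, 0.1787, 0.0721]
tcp_rot: [-3.119, -0.004, -0.139]
wrist_force: [-1.1, -13.2, 9.4]
width: 0.0218
```

arm_command(deltas="0 0 -0.0005 0 0 0 0.6; 0 0 0 0 0 0 0.6; 0 0 0 0 0 0 0.6; 0 0 0 0 0 0 0.6; 0 0 0 0 0 0 0.6")

```text
t: 10.8
tcp_pos: [0.5372, 0.183, 0.0709]
tcp_rot: [-3.11, -0.0, -0.137]
wrist_force: [0.6, 0.7, 0.5]
width: 0.0513
```

arm_command(deltas="0 0 -0.005 0 0 0 0.6; 0 0 -0.02 0 0 0 0.6; 0 0 -0.03 0 0 0 0.6; 0 0 -0.04 0 0 0 0.6; 0 0 -0.04 0 0 0 0.6; 0 0 0 0 0 0 0.6; 0 0 0 0 0 0 0.6")

```text
t: 11.38
tcp_pos: [0.5394, 0.179, 0.2102]
tcp_rot: [-3.107, -0.008, -0.137]
wrist_force: [0.5, 0.0, -0.4]
width: 0.0512
```

Run:
```python
from h import *
s=robot.state(); print(s["t"],s["tcp_pos"],s["tcp_rot"],s["wrist_force"])
cv2.imwrite("pics/w7.png",robot.camera("wrist"))
```

```text
11.3833 [0.53942169 0.17900831 0.2101691 ] [-3.10730627 -0.00785633 -0.13721531] [ 0.50740833  0.02110835 -0.37943536]
```

View pics/w7.png

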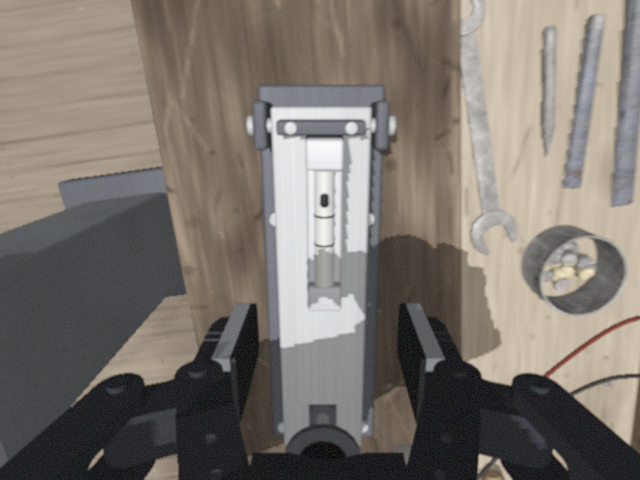

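Run:
```python
from h import *
plan([.508,-.016,.21],.6,.9)
```

```text
-0.0004 0.0281 -0.0013 -0.24 -0.12 -6.03 0.9; -0.0033 0.0279 -0.0011 -0.25 -0.13 -6.04 0.9; -0.0063 0.0274 -0.001 -0.24 -0.12 -6.03 0.9; -0.0091 0.0266 -0.0009 -0.25 -0.12 -6.03 0.9; -0.0118 0.0255 -0.0007 -0.24 -0.13 -6.04 0.9; -0.0145 0.0241 -0.0006 -0.25 -0.12 -6.03 0.9; -0.0169 0.0225 -0.0005 -0.24 -0.12 -6.03 0.9 

7 [ 0.50797739 -0.01602678  0.20996771] [-3.14151183e+00 -2.78118890e-05  5.99929799e-01]
```

arm_command(deltas="0 0.028 -0.001 -1.8 0 0 0.9; -0.0004 0.028 0 0 0 -6 0.9; -0.0033 0.028 0 0 0 -6 0.9; -0.006 0.0274 0 0 0 -6 0.9; -0.009 0.0266 0 0 0 -6 0.9; -0.012 0.0255 0 0 0 -6 0.9; -0.0145 0.023 0 0 0 -6 0.9; -0.015 0.005 0 0 0 -6 0.9; 0 0 0 0 0 0 0.9; 0 0 0 0 0 0 0.9")

```text
t: 12.27
tcp_pos: [0.4946, -0.0267, 0.2044]
tcp_rot: [-3.139, 0.002, 0.592]
wrist_force: [1.5, -0.6, 0.1]
width: 0.0765
```

arm_command(deltas="0 0 0 0 0 0 0.9; 0 0 0 0 0 0 0.9; 0 0 0 0 0 0 0.9; 0 0 0 0 0 0 0.9")

```text
t: 12.6
tcp_pos: [0.4964, -0.0259, 0.2061]
tcp_rot: [3.142, -0.0, 0.596]
wrist_force: [-0.4, -0.8, 0.9]
width: 0.0769
```

Run:
```python
from h import *
import pickle
s=robot.state(); print(s["t"],s["tcp_pos"],s["tcp_rot"])
cv2.imwrite("pics/w8.png",robot.camera("wrist")); pickle.dump(s,open("s8.pkl","wb"))
W=cam("wrist",s); print(proj(W,[.5098,-.0155,.112]))
```

```text
12.6 [ 0.49640548 -0.02590955  0.20609245] [ 3.14150111e+00 -2.35223788e-04  5.96493686e-01]
[357.99287343 235.78894627]
```

View pics/w8.png

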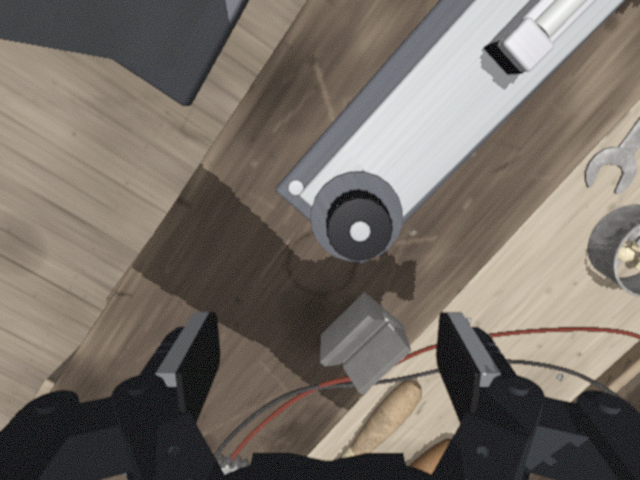

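Run:
```python
from h import *
import pickle
np.set_printoptions(precision=4,suppress=True)
s1=pickle.load(open("s1.pkl","rb"));s8=pickle.load(open("s8.pkl","rb"))
W1=cam("wrist",s1);W8=cam("wrist",s8);S=cam("scene")
print(tri((W1,(378.2,378.4)),(W8,(360,231))), tri((W1,(378.2,378.4)),(W8,(360,231)),(S,(290.6,137.5))))
for z in(.111,.113): print(onz(W8,(360,231),z),onz(W1,(378.2,378.4),z))
print("skirt",onz(W8,(356.5,217.5),.082))
plan([.5102,-.0135,.15],.6,.8)
```

```text
(array([ 0.5094, -0.0126,  0.1108]), [np.float64(0.00011894940796252593), np.float64(0.0001189494079624811)]) (array([ 0.5106, -0.0139,  0.1102]), [np.float64(0.0010960901023748379), np.float64(0.001530739332979148), np.float64(0.0025906695513798895)])
[ 0.5093 -0.0126  0.111 ] [ 0.5095 -0.0126  0.111 ]
[ 0.5088 -0.0122  0.113 ] [ 0.5093 -0.0111  0.113 ]
skirt [ 0.5088 -0.0123  0.082 ]
0.0092 -0.0013 0.0281 0 -0.01 -0.1 0.8; 0.0092 -0.0013 0.028 0.01 -0.01 -0.1 0.8 

2 [ 0.5102 -0.0135  0.15  ] [-3.1416  0.      0.6   ]
```

Run:
```python
from h import *
plan([.5092,-.0125,.14],.6,.8)
```

```text
0.0091 -0.002 0.0331 0 -0.01 -0.1 0.8; 0.0091 -0.0019 0.033 0.01 -0.01 -0.1 0.8 

2 [ 0.50925774 -0.01251772  0.14004744] [-3.14157101e+00  3.45389698e-05  5.99992694e-01]
```

arm_command(deltas="0.009 -0.002 0.033 0 0 0 0.8; 0.009 -0.002 0.033 0 0 0 0.8; 0 0 0 0 0 0 0.8; 0 0 0 0 0 0 0.8; 0 0 0 0 0 0 0.8; 0 0 0 0 0 0 0.8")

```text
t: 13.15
tcp_pos: [0.5102, -0.0135, 0.1422]
tcp_rot: [3.139, -0.003, 0.596]
wrist_force: [0.3, -1.1, 0.4]
width: 0.0685
```

Run:
```python
from h import *
np.set_printoptions(precision=4,suppress=True)
import pickle
s=robot.state(); print(s["t"],s["tcp_pos"],s["tcp_rot"])
cv2.imwrite("pics/w9.png",robot.camera("wrist")); pickle.dump(s,open("s9.pkl","wb"))
W=cam("wrist",s); print(proj(W,[.5092,-.0125,.111]))
```

```text
13.15 [ 0.5102 -0.0135  0.1422] [ 3.139  -0.0025  0.5956]
[329.8763 276.5074]
```

View pics/w9.png

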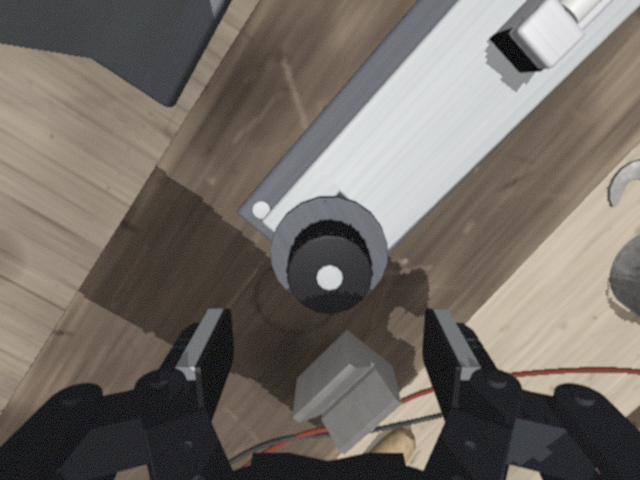

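arm_command(deltas="0 -0.0014 0.015 0 0 0 0.8; 0 0 0.015 0 0 0 0.8; 0 0 0.009 0 0 0 0.8; 0 0 0 0 0 0 0.8; 0 0 0 0 0 0 0.8; 0 0 0 0 0 0 0.8")

```text
t: 13.7
tcp_pos: [0.5089, -0.0123, 0.1023]
tcp_rot: [3.14, -0.002, 0.595]
wrist_force: [0.4, 0.3, -0.4]
width: 0.0682
```

arm_command(deltas="0 0 0 0 0 0 0.2; 0 0 0 0 0 0 0.2; 0 0 0 0 0 0 0.2; 0 0 0 0 0 0 0.2; 0 0 0 0 0 0 0.2; 0 0 0 0 0 0 0.2; 0 0 0 0 0 0 0.2; 0 0 0 0 0 0 0.2", grip_force=50)

```text
t: 14.37
tcp_pos: [0.5085, -0.0122, 0.1015]
tcp_rot: [3.141, -0.001, 0.596]
wrist_force: [0.2, -0.4, 3.7]
width: 0.0171
```

Run:
```python
from h import *
s=robot.state(); print(s["t"],s["tcp_pos"],s["tcp_rot"],s["wrist_force"],s["wrist_torque"],s["width"])
cv2.imwrite("pics/w10.png",robot.camera("wrist"))
crop("scene",None,"pics/sc10.png",(200,110,400,260),4)
crop("side",None,"pics/si10.png",(270,140,370,270),4.5)
```

```text
14.3667 [ 0.5084679  -0.01223758  0.10154542] [ 3.14056857e+00 -7.13444080e-04  5.95617320e-01] [ 0.20716425 -0.35028991  3.66878118] [-0.146567    0.08752722  0.00238882] 0.0170600981971035
```

View pics/w10.png

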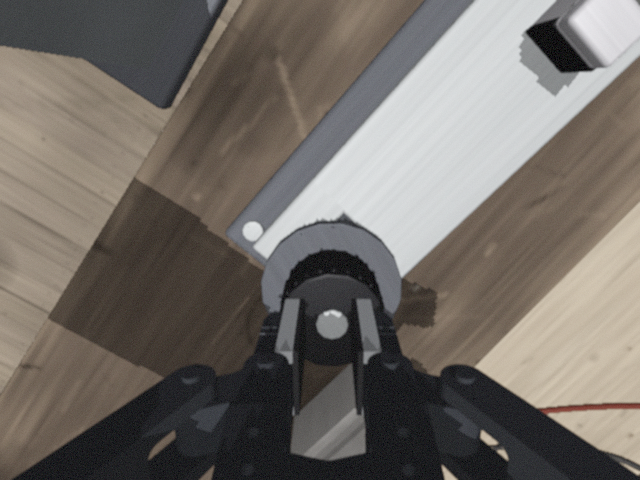

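View pics/sc10.png

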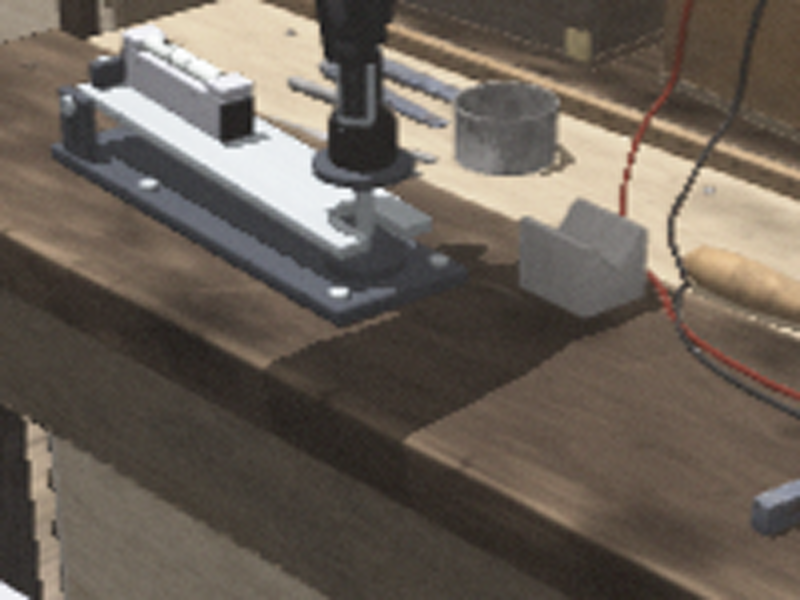

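View pics/si10.png

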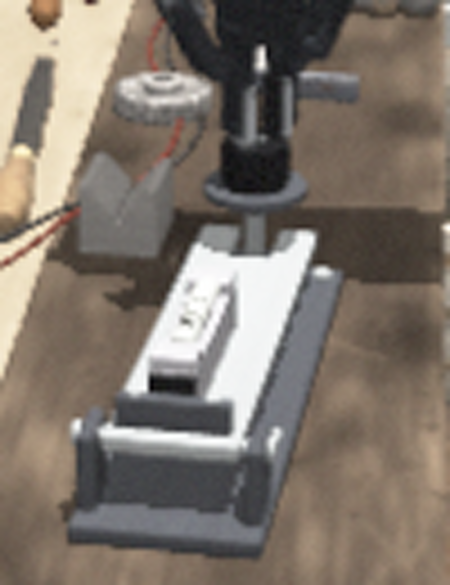

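arm_command(deltas="0 0 0 0 0 0 0.75; 0 0 0 0 0 0 0.75; 0 0 0 0 0 0 0.75; 0 0 0 0 0 0 0.75; 0 0 0 0 0 0 0.75")

```text
t: 14.93
tcp_pos: [0.5074, -0.0118, 0.1006]
tcp_rot: [-3.141, 0.001, 0.596]
wrist_force: [0.0, -0.1, 0.7]
width: 0.0642
```

Run:
```python
from h import *
s=robot.state(); print(s["t"],s["tcp_pos"],s["tcp_rot"],s["wrist_force"],s["width"])
cv2.imwrite("pics/w11.png",robot.camera("wrist"))
crop("scene",None,"pics/sc11.png",(260,90,340,170),7)
crop("side",None,"pics/si11.png",(290,130,360,200),8)
D=cam("side",s);S=cam("scene",s);W=cam("wrist",s)
for z in (.083,.09,.0975,.1,.11): 
  p=[.5085,-.0122,z]; print(z,(proj(D,p)-[290,130])*8,(proj(S,p)-[260,90])*7)
print(proj(W,[.5092,-.0125,.111]))
```

```text
14.9333 [ 0.50743379 -0.01183854  0.10062231] [-3.14077440e+00  5.26349666e-04  5.95785738e-01] [ 0.02397274 -0.0760716   0.66393334] 0.06416734297192367
0.083 [295.48661183 400.31747201] [200.41564171 411.93306038]
0.09 [295.79649583 380.74886745] [200.08036061 392.54044518]
0.0975 [296.13016366 359.67835844] [199.71923617 371.65305517]
0.1 [296.24176762 352.63077405] [199.59842311 364.66524327]
0.11 [296.6901033  324.31920103] [199.11296356 336.58632654]
[334.33674077 328.51007988]
```

View pics/w11.png

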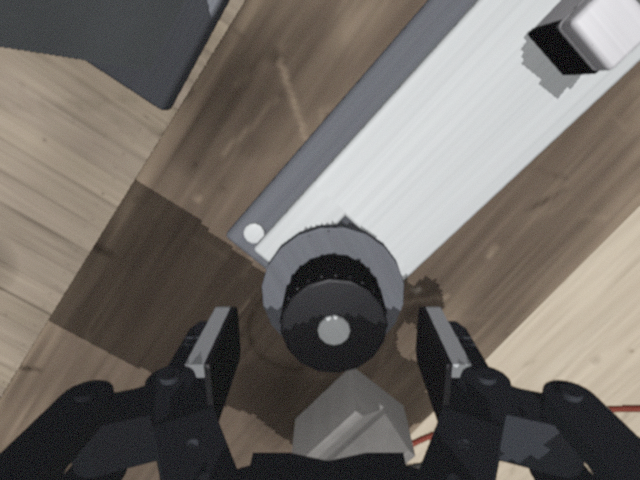

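View pics/si11.png

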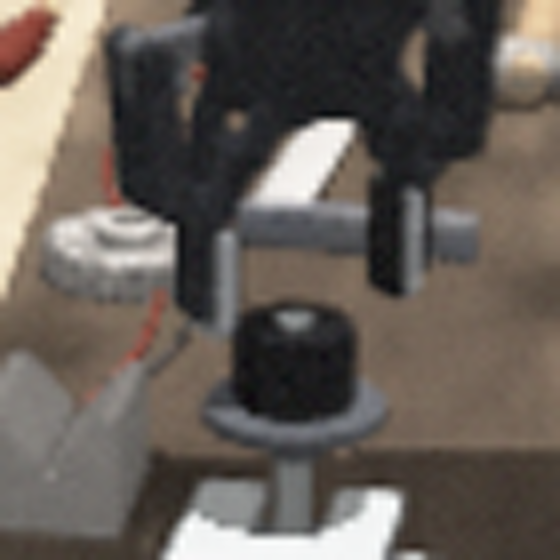

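View pics/sc11.png

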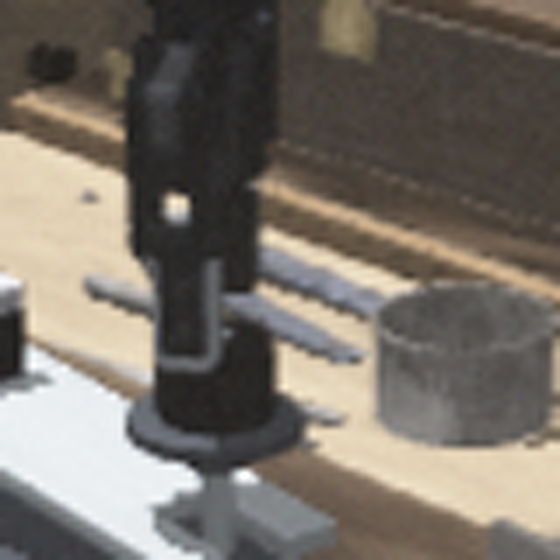

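Run:
```python
from h import *
D=cam("side");S=cam("scene")
u=np.array([.825,.565,0])
for sg in(1,-1):
  for z in (.09,.1,.11):
    p=np.array([.5085,-.0122,z])+sg*.036*u; print(sg,z,(proj(D,p)-[290,130])*8,(proj(S,p)-[260,90])*7)
```

```text
1 0.09 [204.01966471 402.83714932] [219.66055018 353.46169016]
1 0.1 [204.15187358 374.44886589] [219.25861798 326.03906828]
1 0.11 [204.28500344 345.86282563] [218.85381101 298.42030927]
-1 0.09 [385.37103121 359.19062055] [179.63508173 433.3457725 ]
-1 0.1 [386.11436806 331.33800711] [179.06637159 405.0043457 ]
-1 0.11 [386.862758   303.29605593] [178.49341275 376.45118717]
```

```bash
python3 - <<'E'
from h import *
c=robot.calibration("wrist");T=c["tool_from_camera"];C=(c["camera_matrix"],T[:3,3],T[:3,:3])
for x in (.012,.036):
 for z in (-.02,-.01,0,.01,.014): print(x,z,[proj(C,[x,y,z]).round(0) for y in (-.011,0,.011)])
E
python3 - <<'E'
import sys;sys.path.insert(0,'.')
from h import *
crop(0,"pics/w11.png","pics/w11c.png",(150,280,510,460),2.2)
crop(0,"pics/w10.png","pics/w10c.png",(240,250,420,470),2.7)
E
```

```text
0.012 -0.02 [array([367., 310.]), array([366., 339.]), array([365., 366.])]
0.012 -0.01 [array([365., 297.]), array([364., 324.]), array([363., 350.])]
0.012 0 [array([362., 286.]), array([362., 312.]), array([361., 336.])]
0.012 0.01 [array([360., 276.]), array([360., 300.]), array([359., 324.])]
0.012 0.014 [array([360., 272.]), array([359., 296.]), array([359., 319.])]
0.036 -0.02 [array([437., 310.]), array([435., 339.]), array([432., 366.])]
0.036 -0.01 [array([431., 297.]), array([428., 324.]), array([426., 350.])]
0.036 0 [array([425., 286.]), array([423., 312.]), array([421., 336.])]
0.036 0.01 [array([419., 276.]), array([418., 300.]), array([416., 324.])]
0.036 0.014 [array([417., 272.]), array([416., 296.]), array([414., 319.])]
```

View pics/w11c.png

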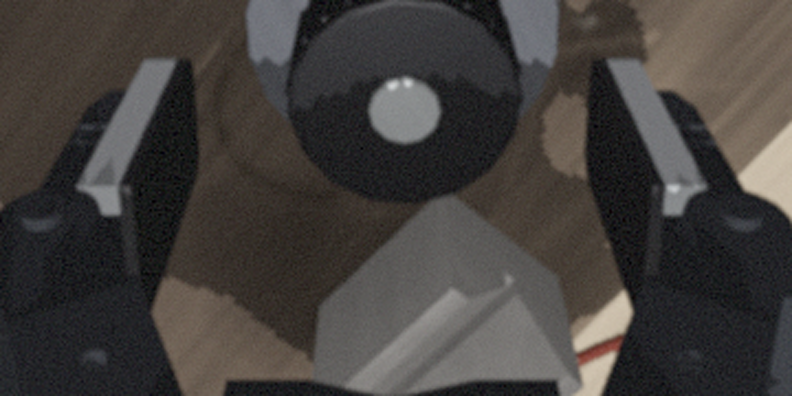

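View pics/w10c.png

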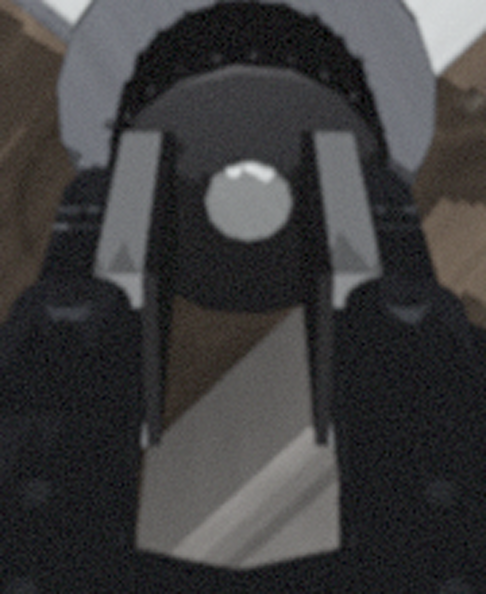

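arm_command(deltas="0.001 0.0016 0.006 0 0 0 0.75; 0 0 0.01 0 0 0 0.75; 0 0 0.009 0 0 0 0.75; 0 0 0 0 0 0 0.75; 0 0 0 0 0 0 0.75; 0 0 0 0 0 0 0.75")

```text
t: 15.58
tcp_pos: [0.5095, -0.0128, 0.0758]
tcp_rot: [-3.141, 0.0, 0.596]
wrist_force: [0.1, 0.4, -0.1]
width: 0.0636
```

Run:
```python
from h import *
s=robot.state(); print(s["t"],s["tcp_pos"],s["tcp_rot"],s["wrist_force"],s["width"])
cv2.imwrite("pics/w12.png",robot.camera("wrist"))
crop("side",None,"pics/si12.png",(290,130,360,200),8)
```

```text
15.5833 [ 0.50948598 -0.01279736  0.07580955] [-3.14124266e+00  3.59132606e-04  5.95594129e-01] [ 0.09719997  0.39725885 -0.11985187] 0.06358081520233612
```

View pics/w12.png

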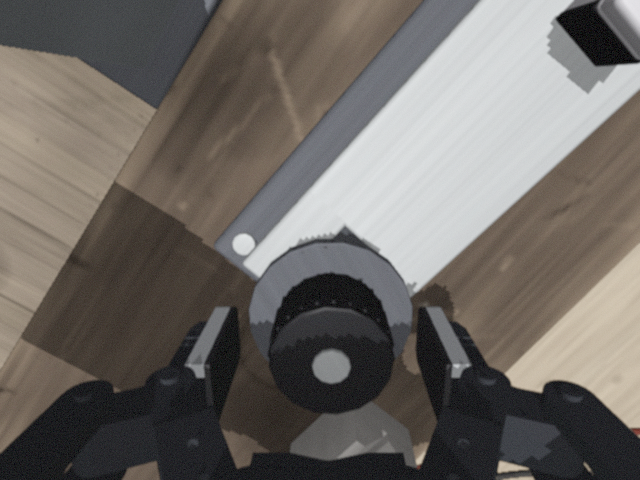

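View pics/si12.png

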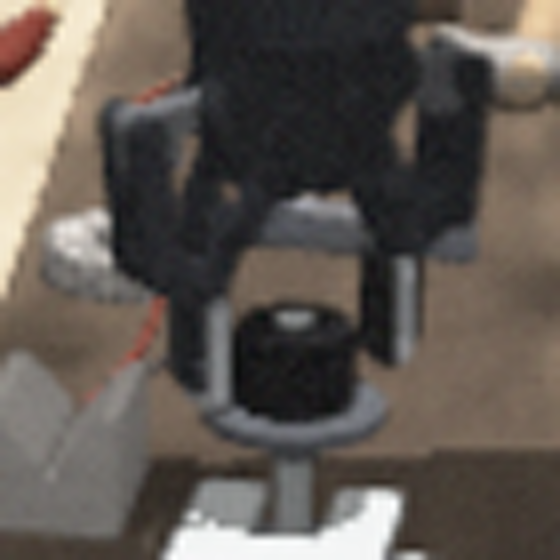

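arm_command(deltas="0 0 0 0 0 0 0.1; 0 0 0 0 0 0 0.1; 0 0 0 0 0 0 0.1; 0 0 0 0 0 0 0.1; 0 0 0 0 0 0 0.1; 0 0 0 0 0 0 0.1; 0 0 0 0 0 0 0.1", grip_force=60)

```text
t: 16.27
tcp_pos: [0.5105, -0.0127, 0.0766]
tcp_rot: [3.141, -0.002, 0.596]
wrist_force: [1.7, 1.5, 1.6]
width: 0.0385
```

arm_command(deltas="0 0 0.002 0 0 0 0.1; 0 0 0.002 0 0 0 0.1; 0 0 0.002 0 0 0 0.1; 0 0 0.001 0 0 0 0.1; 0 0 0 0 0 0 0.1; 0 0 0 0 0 0 0.1")

```text
t: 16.77
tcp_pos: [0.5105, -0.0127, 0.071]
tcp_rot: [3.141, -0.002, 0.596]
wrist_force: [-2.1, 3.8, 14.8]
width: 0.0383
```

arm_command(deltas="0 0 0.001 0 0 0 0.1; 0 0 0 0 0 0 0.1; 0 0 0 0 0 0 0.1")

```text
t: 17.02
tcp_pos: [0.5106, -0.0127, 0.0709]
tcp_rot: [3.141, -0.002, 0.596]
wrist_force: [-5.1, 1.8, 22.1]
width: 0.0381
```

Run:
```python
from h import *
s=robot.state(); print(s["t"],s["tcp_pos"],s["tcp_rot"],s["wrist_force"],s["width"])
crop("side",None,"pics/si13.png",(270,140,370,240),6)
crop("scene",None,"pics/sc13.png",(200,90,320,190),6)
```

```text
17.0167 [ 0.51061756 -0.01271395  0.07092875] [ 3.14053026e+00 -1.67104011e-03  5.95877074e-01] [-5.05258305  1.82633373 22.05039916] 0.038083186523909504
```

View pics/si13.png

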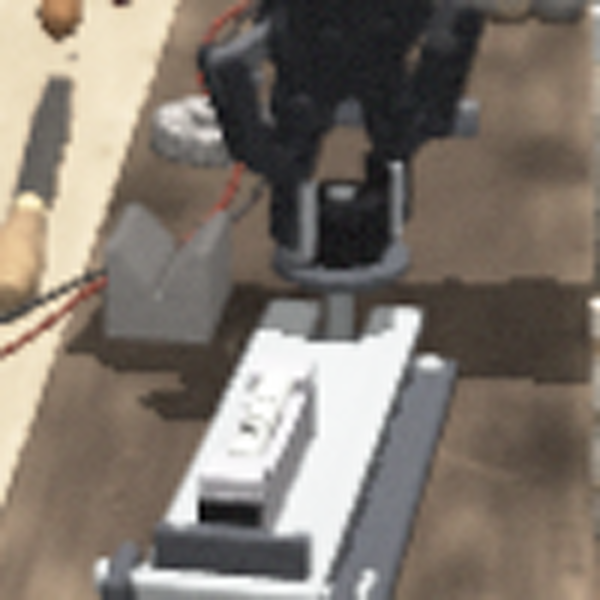

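View pics/sc13.png

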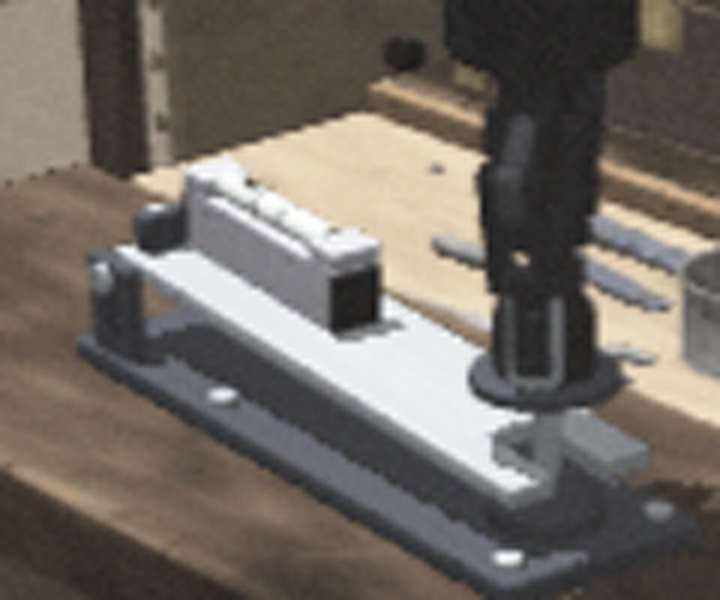

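Run:
```python
from h import *
crop(0,"pics/w7.png","pics/w7c.png",(295,125,355,315),3.1)
crop(0,"pics/si13.png","pics/si13c.png",(180,340,340,540),3)
```

```text
(no output)
```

View pics/w7c.png

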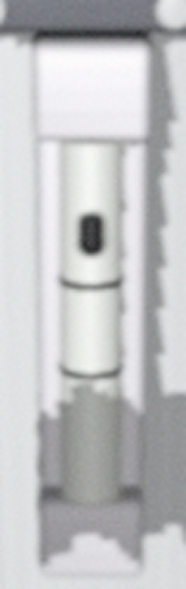

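View pics/si13c.png

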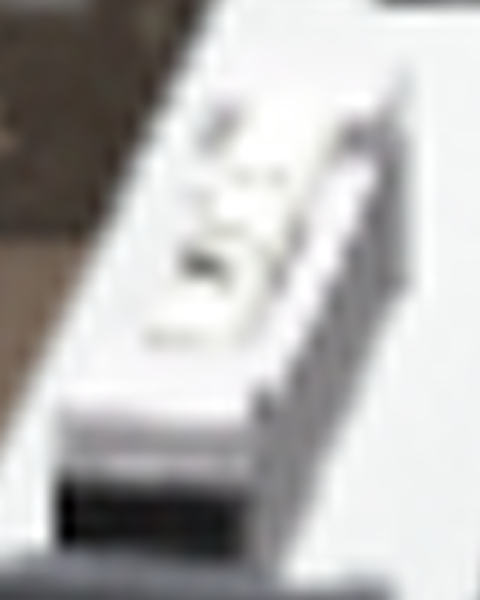

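arm_command(deltas="0 0 0 0 0 3 0.1; 0 0 0 0 0 4 0.1; 0 0 0 0 0 4 0.1; 0 0 0 0 0 4 0.1; 0 0 0 0 0 3 0.1; 0 0 0 0 0 2 0.1; 0 0 0 0 0 0 0.1; 0 0 0 0 0 0 0.1")

```text
t: 17.78
tcp_pos: [0.5104, -0.0128, 0.0709]
tcp_rot: [3.141, -0.002, 0.247]
wrist_force: [-4.7, 2.4, 21.6]
width: 0.0384
```

arm_command(deltas="0 0 0 0 0 3 0.1; 0 0 0 0 0 4 0.1; 0 0 0 0 0 5 0.1; 0 0 0 0 0 5 0.1; 0 0 0 0 0 5 0.1; 0 0 0 0 0 5 0.1; 0 0 0 0 0 5 0.1; 0 0 0 0 0 4 0.1; 0 0 0 0 0 4 0.1; 0 0 0 0 0 0 0.1")

```text
t: 18.62
tcp_pos: [0.5101, -0.0126, 0.0709]
tcp_rot: [-3.141, -0.001, -0.454]
wrist_force: [-5.3, 2.0, 22.5]
width: 0.0382
```

arm_command(deltas="0 0 0 0 0 0 0.1; 0 0 0 0 0 0 0.1; 0 0 0 0 0 0 0.1; 0 0 0 0 0 0 0.1; 0 0 0 0 0 0 0.1; 0 0 0 0 0 0 0.1; 0 0 0 0 0 0 0.1; 0 0 0 0 0 0 0.1; 0 0 0 0 0 0 0.1; 0 0 0 0 0 0 0.1")

```text
t: 19.45
tcp_pos: [0.51, -0.0126, 0.0709]
tcp_rot: [-3.141, -0.001, -0.452]
wrist_force: [-5.7, 3.6, 22.0]
width: 0.0384
```

Run:
```python
from h import *
s=robot.state(); print(s["t"],s["tcp_pos"],s["tcp_rot"],s["wrist_force"],s["width"])
i=robot.camera("side"); cv2.imwrite("pics/si14.png",i); crop(0,"pics/si14.png","pics/si14c.png",(295,190,345,235),14)
i=robot.camera("scene"); cv2.imwrite("pics/sc14.png",i); crop(0,"pics/sc14.png","pics/sc14c.png",(215,105,325,190),7)
```

```text
19.45 [ 0.51004284 -0.01263665  0.07090041] [-3.14092343e+00 -7.23495528e-04 -4.51581700e-01] [-5.69033681  3.60769886 22.02386336] 0.038430221707212144
```

View pics/si14c.png

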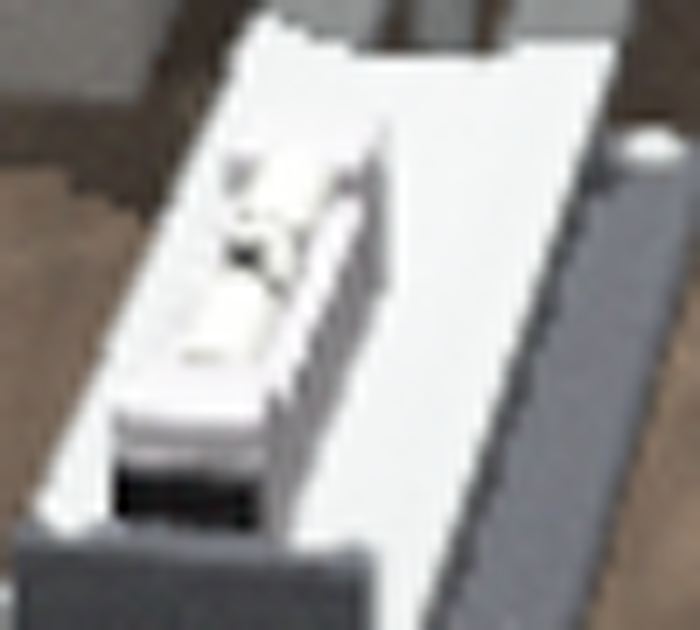

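View pics/sc14c.png

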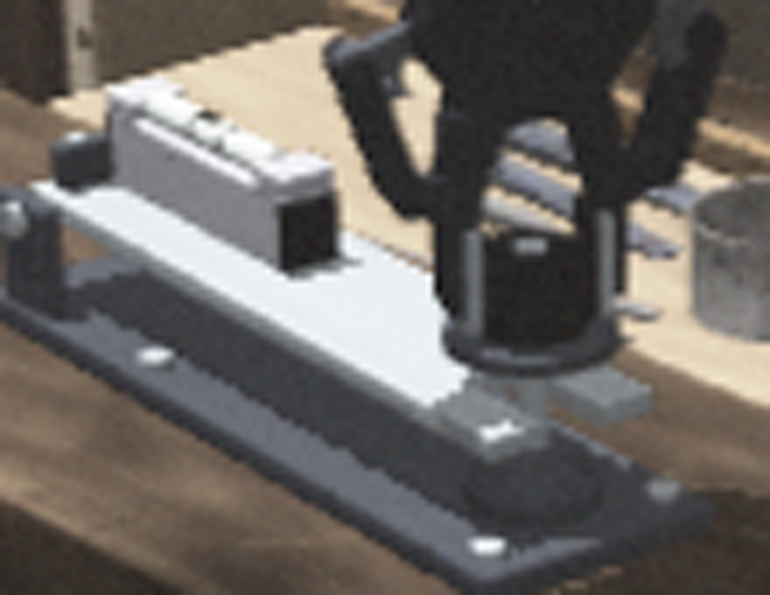

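arm_command(deltas="0 0 0 0 0 3 0.1; 0 0 0 0 0 3 0.1; 0 0 0 0 0 3 0.1; 0 0 0 0 0 0 0.1; 0 0 0 0 0 0 0.1; 0 0 0 0 0 0 0.1; 0 0 0 0 0 0 0.1; 0 0 0 0 0 0 0.1; 0 0 0 0 0 0 0.1; 0 0 0 0 0 0 0.1")

```text
t: 20.38
tcp_pos: [0.51, -0.0126, 0.0709]
tcp_rot: [-3.141, -0.0, -0.609]
wrist_force: [-6.1, 3.3, 22.0]
width: 0.0381
```

arm_command(deltas="0 0 0 0 0 0 0.1; 0 0 0 0 0 0 0.1; 0 0 0 0 0 0 0.1; 0 0 0 0 0 0 0.1; 0 0 0 0 0 0 0.1; 0 0 0 0 0 0 0.1; 0 0 0 0 0 0 0.1; 0 0 0 0 0 0 0.1; 0 0 0 0 0 0 0.1; 0 0 0 0 0 0 0.1")

```text
t: 21.22
tcp_pos: [0.51, -0.0126, 0.0709]
tcp_rot: [-3.141, -0.0, -0.609]
wrist_force: [-6.5, 3.5, 23.1]
width: 0.0381
```

Run:
```python
from h import *
s=robot.state(); print(s["t"],s["tcp_pos"],s["tcp_rot"],s["wrist_force"],s["width"])
A=[robot.camera("side").astype(float) for _ in range(8)]
B=[robot.camera("scene").astype(float) for _ in range(8)]
cv2.imwrite("pics/si15.png",np.mean(A,0).astype(np.uint8)); cv2.imwrite("pics/sc15.png",np.mean(B,0).astype(np.uint8))
crop(0,"pics/si15.png","pics/si15c.png",(302,195,327,230),16)
crop(0,"pics/sc15.png","pics/sc15c.png",(228,112,266,142),18)
# predicted positions along the vial axis from the centre
S=cam("scene");D=cam("side"); u=np.array([.137,.9906,0]); c=np.array([.544,.2405,.0])-u*.06
for z in(.092,):
  for d in(-.04,-.01,0,.01,.04):
    p=c+u*d; p[2]=z; print(d,((proj(D,p)-[302,195])*16).round(),((proj(S,p)-[228,112])*18).round())
```

```text
21.2167 [ 0.50998075 -0.01259595  0.07090623] [-3.14074513e+00 -4.48916450e-04 -6.08697517e-01] [-6.53230646  3.54304994 23.13713832] 0.03805709921234487
-0.04 [235. 100.] [432. 271.]
-0.01 [200. 185.] [314. 213.]
0 [188. 214.] [275. 194.]
0.01 [176. 244.] [237. 175.]
0.04 [138. 335.] [124. 119.]
```

View pics/si15c.png

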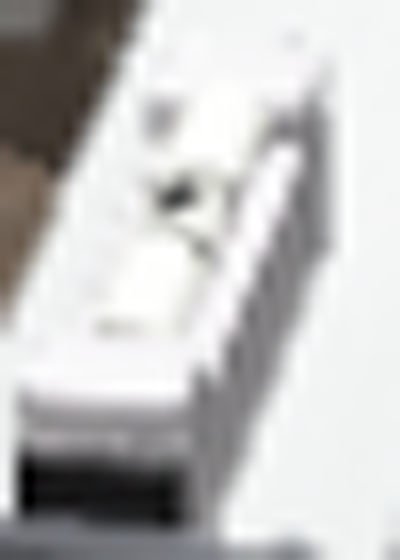

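View pics/sc15c.png

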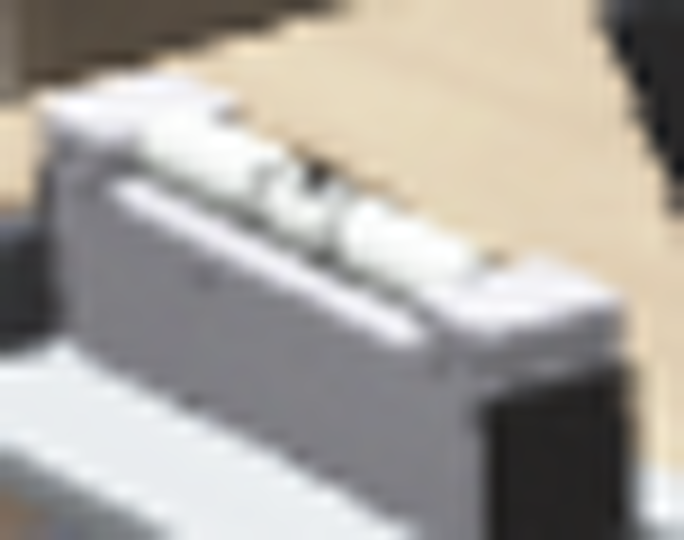

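Run:
```python
from h import *
u=np.array([.137,.9906,0]); v=np.array([.9906,-.137,0]); c=np.array([.544,.2405,.0])-u*.06
for n,f in (("side","pics/si15.png"),("scene","pics/sc15.png")):
    C=cam(n); g=cv2.imread(f,0).astype(np.float32)
    # rectified view of horizontal plane z=.092: rows lateral -18..18mm, cols along -45..45mm
    A=np.arange(-.07,.0701,.0005);L=np.arange(-.02,.0201,.0005)
    M=np.array([[proj(C,np.append((c+u*a+v*l)[:2],.092)) for a in A] for l in L],np.float32)
    r=cv2.remap(g,M[...,0],M[...,1],cv2.INTER_CUBIC)
    r=np.clip(cv2.resize(r,None,fx=2.8,fy=5,interpolation=cv2.INTER_CUBIC),0,255)
    cv2.imwrite(f"pics/rect_{n}.png",r); print(r.shape)
```

```text
(405, 787)
(405, 787)[ WARN:0@1.075] global loadsave.cpp:1063 imwrite_ Unsupported depth image for selected encoder is fallbacked to CV_8U.
```

View pics/rect_side.png

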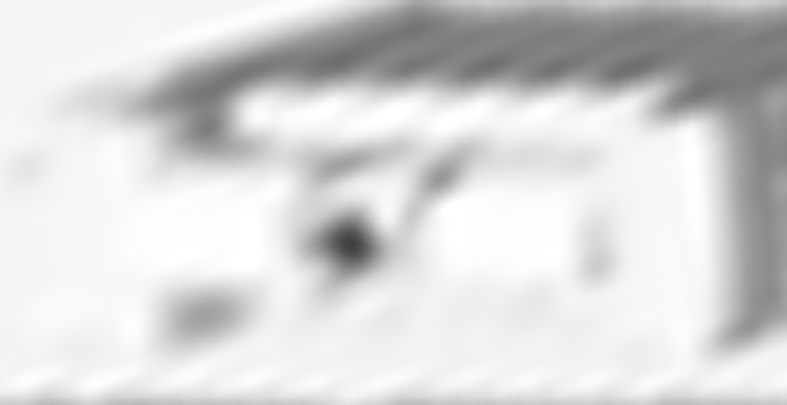

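View pics/rect_scene.png

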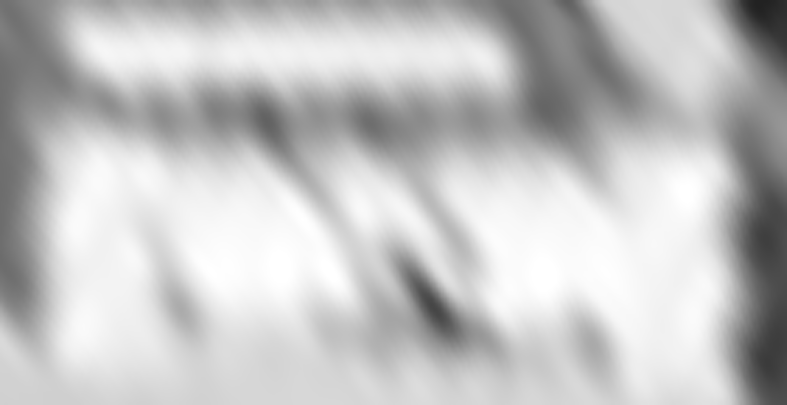

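Run:
```python
from h import *
s=robot.state(); print(s["t"],s["tcp_pos"],s["wrist_force"],s["width"])
print(robot.finish_job())
```

```text
22.0167 [ 0.5099838  -0.01259543  0.07089854] [-5.55201746  2.43444274 22.03081591] 0.0383434215321243
the job is handed in; nothing more can be done
None
```

The job is done and handed in at 22.0 s of the 67 s allowed. The hand-in gives no verdict, so what follows rests on my own checks.

**Level:** I set it down about 47 mm short of the stop and slid it with 5–9 N of upward force on the wrist. At the stop the travel ended and the push rose to 13 N. I let go there, and the wrist picture after release showed it lying home.

**Knob:** I gripped it at 60 N and pushed it down 5.7 mm. I then turned it 69° clockwise (1.2 rad) without letting it rise.

**Last checks:**
- **Bubble:** it sits between the rings in both fixed cameras, within about 1.5 mm of the middle. This agrees with the numbers: the starting slope read off the level was 0.043 rad, and the turn takes out 0.042 rad.
- **Knob:** at hand-in it was still gripped (38 mm reading on the 41 mm knob) and held down with 22 N.
- **Other things on the bench:** I never touched the vee block, gear or square. The vee block looks unmoved in the views, but I did not measure any of them again at the end.

**What disagreed:**
- **Fingertip position:** the cameras put the fingertips about 9–18 mm behind the reported TCP, not 14 mm ahead of it as the text says. My first attempt on the knob therefore closed on its top with about 4 N. I saw this in the pictures, opened, went 25 mm lower and gripped properly. The level was probably held only near its top edge, but it did not slip.
- **Gripper opening:** it reads about 2.5 mm less than the true size of what it holds.

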